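Tip turning blanks blue side up and clamp them in the tray

ROBOT

A 6-joint arm with a two-finger parallel gripper is mounted at the origin on the work surface. World frame = base frame: x ahead of the robot, y to its left, z up, the work surface at z = 0. Lengths are in m, angles in degrees, forces in N, time in s.
With the tool pointing down it reaches from about 0.375 to 0.9 m from the base axis. Payload 3.1 kg.
Tool frame: the origin (TCP) lies at the very end of the fingers, on their centre line; the grasp point (between the pads) lies 19 mm behind it (grip_point_offset is the distance from the TCP to the grasp point, in m); y points along the fingers, x is the direction in which the jaws open and shut, and the axes are right-handed (so a half turn about y gives the same grasp; the last joint's range is limited). The gripper opens to 87 mm and grips with 3 to 60 N. Pads are 19 mm wide; open, the fingers measure 117 mm over their backs; the gripper's body (75 mm by 190 mm) begins 51 mm behind the grasp point.
Start: joints at [-87.29, 30.224, 82.088, -0, 67.689, -10.227], TCP at [0.14, -0.609, 0.223] pointing down, gripper open.
Joint ranges: [-176.69, 176.69], [-43.24, 126.21], [12.49, 139.97], [-82, 262], [0, 151.66], [-163.58, 163.58]. Speed limits (degrees/s): [159.86, 159.86, 180, 180, 180, 180].

INTERFACE

Orientations are given as a 3x3 rotation matrix whose columns are the frame's x, y, z axes.
In Python, from rig import * gives the robot as it stands.
- The arm moves only by the tool send_rows, never from a script. Its argument "moves" is text: rows parted by semicolons, each of 5 numbers parted by spaces: the finger opening in mm, from 0 to 87, then the shift along the tool's x, y, z in mm, then the turn about the tool's y in degrees. In form: fingers dx dy dz yaw; .... A call has 1 to 20 rows; each row shifts and turns the commanded pose from where the row before left it, along the tool's axes as they then stand; what a row does not reach is not made up. A row lasts 1/12 s, in which the tool goes at most 41.7 mm and 7.16 degrees, less where a joint would pass 70% of its speed; a pose out of reach is approached as far as the arm can. A call is refused whole if a number of a shift passes 41.7 or a number of a turn 7.16, either way. A call with a gripper value outside its range is refused whole. The fingers move at their own pace and stop on an object; the grip force is fixed at half the most. Time passes only in rows, so rows that do not move let the fingers close. It gives the time, the measured TCP pose, the force and the opening at its end, in the units of the state.
- read_state(): the state, without advancing time (a new reading comes with each control period).
- capture(name): name is "side" or "top"; returns a dict with "image" (480x640x3 uint8, blue, green, red), "z_map" (480x640 float32, m along the optical axis (not along the pixel's ray), 0 where there is no reading), "mtx" (3x3 intrinsics, pixels), "origin" and "rotation" of the camera in the world. Camera axes: x right, y up, looking along -z (the intrinsics and any distortion apply to the point x, -y, -z); pixel columns grow to the right and rows downward; lengths in m; the calibration is good to about 2 mm. A picture is of the moment at which its call begins.
- hand_in(): hands the job in, once; it reports no verdict.
Trained networks look in a picture, given as the dict that the camera call returned (one of the last four; its "shot" number tells which), for a name from the list of things; names that differ only in an ending like _2 or _b are one class to them, and where a whole thing is asked for, a point or a joint stands for the part that bears it (a point fixed in the world has none). Each returns a list of dicts, best first, with "p" (0 to 1); they miss things now and then, are a little off and sometimes report something else, mostly with a low value. They report only what shows in the picture. A call takes as long as a camera call. They do not tell look-alikes from the thing itself.
- search_frame(picture, name): "bbox" ([left, top, right, bottom] in pixels, round what is visible of it).
- masks_of(picture, name): "region" (480x640 bool, what is visible of it) and "bbox" ([left, top, right, bottom] in pixels, round what is visible of it).
- mark_of(picture, name): "pixel" ([row, column] in pixels: a listed point, or the origin of a listed thing).
The state is a dict: "time_s": time; "joint_positions": joint angles; "qvel": joint speeds; "tau": joint torques, N m; "position": TCP position; "tcp_rot": TCP orientation; "force": force on the tool from outside, world axes, zero at the start; "moment": the same for the moment, N m; "opening": opening from 0.0 (shut) to 1.0 (fully open).
Only numpy, scipy, OpenCV 4.12 (cv2) and the standard library are available. Lean on these libraries where they do the work, as an engineer would, in place of code of your own. Each camera call takes 0.05 s, during which the arm holds its last target. There are 200 camera calls.

TASK

Clamp the turning blanks in the tray for flattening: flip the red-balled cam lever to free the fence and pull the fence well back, tip every standing blank over on the bench by pushing high on its blue side so that it lands blue side up (do not lift a blank off the bench while it is upright), and lay them all side by side on the tray bed, lengthways between fence and end stop, blue side still up. Then slide the fence up so that every blank is held snugly end to end between fence and stop, and flip the cam lever fully over to lock it. Leave the other things on the bench alone.

Things in the scene. Friction and masses are not known exactly. Their poses are not given: they have to be found in the camera images.
- blank1: pale square wooden turning blank, 50 x 50 x 130 mm, the last 20 mm a steel foot on which it stands at the start; 0.40 to 0.58 kg, centre of mass 31 mm from the foot's end. May be absent. Origin at the centre of the foot's end face; z runs along its length; +x points out of the side painted blue (the top end has a 14 mm blue stripe along that side's edge, seen from above).
- blank1_center (a point): middle of blank1, 65 mm from either end, 25 mm below each side
- blank2: mid-brown square wooden turning blank, 50 x 50 x 130 mm, the last 20 mm a steel foot on which it stands at the start; 0.40 to 0.58 kg, centre of mass 31 mm from the foot's end. May be absent. Origin at the centre of the foot's end face; z runs along its length; +x points out of the side painted blue (the top end has a 14 mm blue stripe along that side's edge, seen from above).
- blank2_center (a point): middle of blank2, 65 mm from either end, 25 mm below each side
- blank3: dark-brown square wooden turning blank, 50 x 50 x 130 mm, the last 20 mm a steel foot on which it stands at the start; 0.40 to 0.58 kg, centre of mass 31 mm from the foot's end. May be absent. Origin at the centre of the foot's end face; z runs along its length; +x points out of the side painted blue (the top end has a 14 mm blue stripe along that side's edge, seen from above).
- blank3_center (a point): middle of blank3, 65 mm from either end, 25 mm below each side
- tray: fixed wooden clamping tray. Origin at bench height; x runs away from the robot to the end stop, z up. Flat bed from x = -142 to 123 mm, y = -165 to 165 mm, top at z = 12 mm; beside it at y = -185 to -165 a guide rail, top at z = 30 mm; dark stop across the far end, inner face at x = 105 mm, top at z = 57 mm. Three blanks fit along x, some 105 mm apart (middles).
- fence (a joint): travel (m, 0 to 0.075) of the pale fence across the tray (front face at tray x = 15 mm - travel, 65 mm thick, 310 wide, top at z = 58 mm); grows towards the robot (tray -x). Clear gap between fence and stop = 90 mm + this value (0.040 with a 130 mm blank touching both). About 2 N moves it, plus 2 to 4 N per blank pushed; it stays where left. Fixed while the cam is locked.
- fence_grip (a point): a point in the fence's black handle post (20 x 20 mm, square to the tray, standing 47 mm proud of the fence top at tray y = +85 mm, 50 mm behind the fence's front face); the point lies 24 mm above the fence top and 23 mm below the post's top
- cam_lever (a joint): angle (rad) of the steel cam lever at the fence's -y end. 0 = free, leaning 0.6 rad from upright to tray -y (outwards); 1.2 = locked, leaning 0.6 rad to tray +y (in over the fence). Pivot axis along tray x, at tray y = -175 mm, z = 40 mm, 50 mm behind the fence's front face. 2 to 5 N at the ball moves it; it stays where left. Bites beyond about 0.6, holds firmly beyond 1.0
- lever_ball (a point): centre of the red ball, 24 mm across, at the end of the cam lever, 75 mm from its pivot
- glue_bottle: yellow bottle with a red cap, 56 mm across, 150 tall, standing; a bystander, not to be disturbed. Origin near the underside centre
- jug: white jug-like bottle with a blue label, 110 mm across, 210 tall, standing; a bystander, not to be disturbed. Origin near the underside centre
- wax_tin: brass-coloured tin, 64 mm across, 60 tall, standing; a bystander, not to be disturbed. Origin near the underside centre
- bowl: wooden bowl, 140 mm across, 50 tall; a bystander, not to be disturbed. Origin near the underside centre
- mallet: wooden mallet, 260 mm long, lying; a bystander, not to be disturbed. Origin near the middle of its length
- gouge: turning gouge with dark wooden handle, 300 mm long, lying; a bystander, not to be disturbed. Origin near the middle of its length
- drill: yellow and black cordless drill standing on its battery, about 180 mm tall; a bystander, not to be disturbed. Origin near the underside centre
Not all that is in view belongs to the job. What is shaped like the blank2 but green is not meant. What is shaped like the blank3 but turquoise is not meant.

How it is judged (in metres and radians):
On the way, in this order (a step that is already met when the one before it is completed fails the run):
1. the cam lever is flipped to the free side (value of joint cam_lever below 0.35 rad), for 0.2 s.
2. the fence is pulled back to leave a gap of at least 143 mm (value of joint fence above 0.053 m), for 0.2 s.
3. every blank lies blue side up on the tray bed, lengthways between fence and stop (x of blank1_center in the frame of tray between -0.01 and 0.05 m and y of blank1_center in the frame of tray between -0.14 and 0.14 m and z of blank1_center in the frame of tray between 0.032 and 0.043 m and angle between each of blank1, blank2, blank3's own x axis and vertical below 0.1 rad and angle between the z axis of each of blank1, blank2, blank3 and the x axis of tray, either way round below 0.35 rad and x of blank2_center in the frame of tray between -0.01 and 0.05 m and y of blank2_center in the frame of tray between -0.14 and 0.14 m and z of blank2_center in the frame of tray between 0.032 and 0.043 m and x of blank3_center in the frame of tray between -0.01 and 0.05 m and y of blank3_center in the frame of tray between -0.14 and 0.14 m and z of blank3_center in the frame of tray between 0.032 and 0.043 m), for 0.2 s.
4. the fence is snug against the blanks and the cam lever is over to the locked side (value of joint fence below 0.0435 m and value of joint cam_lever above 1 rad), for 0.2 s.
At the end, for the whole second after the job is handed in: Every blank present lies at rest on the tray bed, blue side up within 0.1 rad, lengthways within 0.06 rad, its middle 34 to 46 mm along tray x and within 140 mm of the tray's middle line; the fence joint is between 0.036 and 0.0435 and the cam lever beyond 1.0 (locked) (all of step 4 and x of blank1_center in the frame of tray between 0.034 and 0.046 m and y of blank1_center in the frame of tray between -0.14 and 0.14 m and z of blank1_center in the frame of tray between 0.032 and 0.043 m and angle between each of blank1, blank2, blank3's own x axis and vertical below 0.1 rad and angle between the z axis of each of blank1, blank2, blank3 and the x axis of tray, either way round below 0.06 rad and linear speed of each of blank1, blank2, blank3 below 0.02 m/s and x of blank2_center in the frame of tray between 0.034 and 0.046 m and y of blank2_center in the frame of tray between -0.14 and 0.14 m and z of blank2_center in the frame of tray between 0.032 and 0.043 m and x of blank3_center in the frame of tray between 0.034 and 0.046 m and y of blank3_center in the frame of tray between -0.14 and 0.14 m and z of blank3_center in the frame of tray between 0.032 and 0.043 m and value of joint fence above 0.036 m); the robot touches nothing.
It fails at once if a blank is lifted off the bench while upright ((height (world z) of blank1 above 0.025 m and angle between blank1's own z axis and vertical below 0.3 rad) or (height (world z) of blank2 above 0.025 m and angle between blank2's own z axis and vertical below 0.3 rad) or (height (world z) of blank3 above 0.025 m and angle between blank3's own z axis and vertical below 0.3 rad)).
It fails at once if a bystander is moved more than 40 mm (distance of any of glue_bottle, jug, wax_tin, bowl, mallet, gouge, drill from where it was at the start of the episode above 0.04 m).
Of blank1, blank2, blank3 only 2 to 3 are there at a start; the rules pass over those that are not, and their reading is None.
At some moment in a run one of blank1, blank2, blank3 may be knocked a few centimetres aside while the robot is not near it.
Once in a run the grip may slacken for a moment while it holds something.
It also fails if it takes over 210 s, if anything falls off the work surface, if the arm or the gripper's body presses on something with over 40 N, if the wrist force passes 120 N, or if a joint passes its speed limit or range.

## Working session

There is one attempt and no reset: what is moved stays moved. The work goes in short steps, Python scripts to look and compute and a tool call to move; the robot and the scene stay as the last step left them, time stands still between calls to the robot, and variables do not carry over. Pictures are saved under pics/ and viewed, about 12 in all and at most 16, crops included, and the job is handed in when it is done.

Besides the shell and the picture viewer there is one more tool, called as name(argument=value, ...) on one line, values as JSON. send_rows: Moves the arm, as the interface text tells. Its arguments: {"type":"object","properties":{"moves":{"type":"string"}},"required":["moves"]}

```bash
mkdir -p pics; ls
cat > h.py <<'E'
from rig import *
import numpy as np, cv2
def w2p(c,P):
    P=np.atleast_2d(P); q=(P-np.array(c["origin"]))@np.array(c["rotation"])
    q=q*[1,-1,-1]; u=q@np.array(c["mtx"]).T
    return u[:,:2]/u[:,2:]
def cloud(c):
    z=c["z_map"]; K=np.array(c["mtx"]); v,u=np.mgrid[0:480,0:640]
    x=(u-K[0,2])/K[0,0]*z; y=(v-K[1,2])/K[1,1]*z
    return np.stack([x,-y,-z],-1)@np.array(c["rotation"]).T+np.array(c["origin"])
def ray(c,px,h):
    K=np.array(c["mtx"]); d=np.array([(px[0]-K[0,2])/K[0,0],-(px[1]-K[1,2])/K[1,1],-1])@np.array(c["rotation"]).T
    o=np.array(c["origin"]); return o+d*(h-o[2])/d[2]
E
python3 - <<'E'
from h import *
s=read_state(); print({k:np.round(v,3).tolist() for k,v in s.items()})
for n in("top","side"):
    c=capture(n); cv2.imwrite(f"pics/{n}0.png",c["image"]); print(n,c.keys(),np.round(c["mtx"],1).tolist(),np.round(c["origin"],3),np.round(c["rotation"],3).tolist())
    P=cloud(c)
    for k in("blank1","blank2","blank3","tray","fence","fence_grip","lever_ball","glue_bottle","jug","wax_tin","bowl","mallet","gouge","drill"):
        for d in mark_of(c,k)[:3]:
            r,cc=map(int,d["pixel"]); print(k,round(d["p"],2),r,cc,np.round(P[min(r,479),min(cc,639)],3))
E
```

```text
pics
{'time_s': 0.0, 'joint_positions': [-87.29, 30.278, 82.157, 0.002, 67.688, -10.228], 'qvel': [0.026, 0.011, -0.069, -0.007, 0.11, -0.022], 'tau': [-0.003, -44.005, -17.659, 0.063, 0.058, -0.0], 'position': [0.14, -0.608, 0.222], 'tcp_rot': [[0.224, -0.0, 0.975], [-0.975, 0.002, 0.224], [-0.002, -1.0, 0.0]], 'force': [-0.174, -0.117, -0.485], 'moment': [-0.021, -0.005, 0.004], 'opening': 1.002}
top dict_keys(['image', 'z_map', 'mtx', 'origin', 'rotation', 'shot']) [[540.8, 0.0, 325.4], [0.0, 540.8, 243.3], [0.0, 0.0, 1.0]] [ 0.435 -0.005  1.469] [[-0.03, 0.997, -0.069], [-1.0, -0.03, 0.006], [0.004, 0.069, 0.998]]
blank1 0.95 311 397 [ 0.355 -0.184  0.127]
blank1 0.91 266 411 [ 0.465 -0.223  0.128]
blank1 0.86 257 361 [ 0.491 -0.1    0.13 ]
blank2 0.95 311 397 [ 0.355 -0.184  0.127]
blank2 0.91 266 411 [ 0.465 -0.223  0.128]
blank2 0.86 257 361 [ 0.491 -0.1    0.13 ]
blank3 0.95 311 397 [ 0.355 -0.184  0.127]
blank3 0.91 266 411 [ 0.465 -0.223  0.128]
blank3 0.86 257 361 [ 0.491 -0.1    0.13 ]
tray 0.64 236 219 [0.561 0.265 0.053]Traceback (most recent call last):
  File "<stdin>", line 7, in <module>
ValueError: it knows: blank, blank1_center, blank2_center, blank3_center, bowl, drill, fence_grip, glue_bottle, gouge, jug, lever_ball, mallet, tray, wax_tin
```

Run:
```python
from h import *
for n in("top","side"):
    c=capture(n); 
    if n=="side": cv2.imwrite(f"pics/{n}0.png",c["image"]); print(n,np.round(c["mtx"],1).tolist(),np.round(c["origin"],3),np.round(c["rotation"],3).tolist())
    P=cloud(c)
    for k in("blank","tray","fence_grip","lever_ball","glue_bottle","jug","wax_tin","bowl","mallet","gouge","drill"):
        for d in mark_of(c,k)[:(5 if k=="blank" else 1)]:
            r,cc=map(int,d["pixel"]); print(k,round(d["p"],2),r,cc,np.round(P[min(r,479),min(cc,639)],3))
```

```text
blank 0.97 261 458 [ 0.474 -0.34   0.13 ]
blank 0.93 198 429 [ 0.641 -0.286  0.074]
blank 0.79 259 364 [ 0.486 -0.107  0.128]
blank 0.74 312 400 [ 0.353 -0.191  0.128]
tray 0.92 236 220 [0.56  0.262 0.057]
fence_grip 0.95 243 182 [0.541 0.351 0.099]
lever_ball 0.47 249 263 [0.519 0.145 0.108]
glue_bottle 0.58 163 327 [ 0.735 -0.023  0.105]
jug 0.66 153 381 [ 0.746 -0.157  0.152]
wax_tin 0.59 234 219 [ 0.435 -0.005  1.469]
bowl 0.64 294 111 [0.417 0.569 0.   ]
mallet 0.7 337 162 [0.3   0.424 0.03 ]
gouge 0.75 231 526 [ 0.554 -0.563 -0.001]
drill 0.78 159 239 [0.758 0.205 0.079]
side [[584.1, 0.0, 319.0], [0.0, 584.1, 248.2], [0.0, 0.0, 1.0]] [ 0.397 -1.473  0.931] [[0.996, 0.058, -0.07], [-0.09, 0.489, -0.868], [-0.016, 0.87, 0.492]]
blank 0.91 297 312 [ 0.474 -0.267  0.108]
blank 0.86 328 309 [ 0.458 -0.377  0.097]
blank 0.74 320 265 [ 0.352 -0.226  0.017]
blank 0.62 355 314 [ 0.467 -0.4    0.034]
blank 0.62 339 386 [ 0.652 -0.335  0.015]
tray 0.74 233 324 [0.547 0.178 0.05 ]
fence_grip 0.91 197 314 [0.53  0.351 0.099]
lever_ball 0.73 278 310 [ 0.479 -0.135  0.081]
glue_bottle 0.91 272 400 [ 0.748 -0.045  0.025]
jug 0.57 303 424 [ 0.77  -0.237  0.047]
wax_tin 0.63 252 260 [0.34  0.128 0.021]
bowl 0.85 199 283 [0.426 0.505 0.027]
mallet 0.88 214 248 [0.297 0.421 0.014]
gouge 0.71 417 360 [ 0.547 -0.595  0.023]
drill 0.72 329 310 [ 0.46  -0.383  0.098]
```

View pics/top0.png

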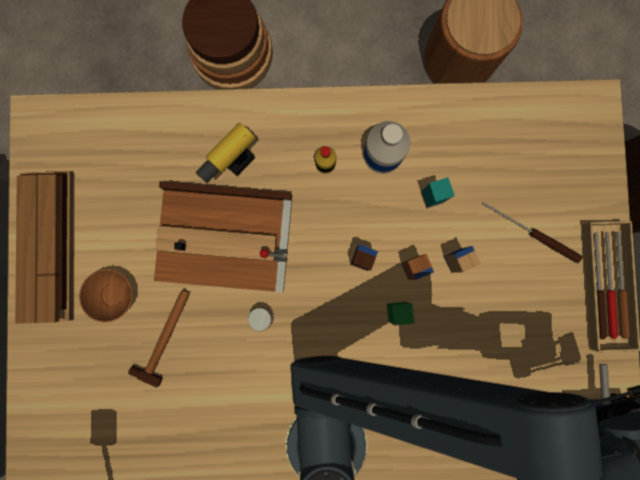

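View pics/side0.png

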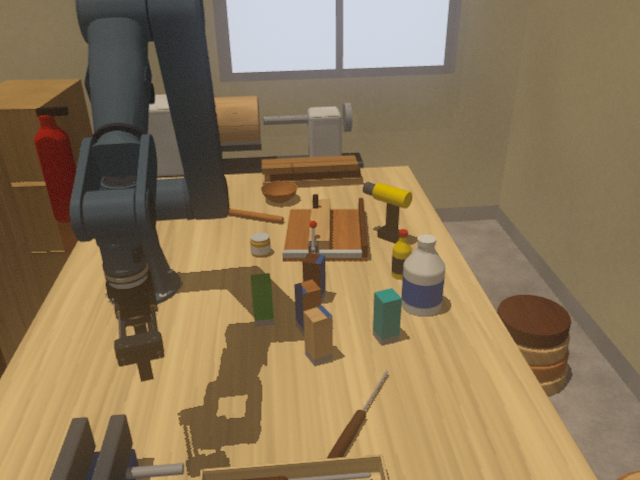

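Look-alike list (top view): pale blank (463,258), mid-brown (420,266), dark-brown (364,258); green (400,313) and turquoise (437,192) are decoys. The lever ball is at (264,253) and the fence post at (180,245).

```bash
cat >> h.py <<'E'
def rect(pts):
    (c,s,a)=cv2.minAreaRect((np.asarray(pts)[:,:2]*1000).astype(np.float32)); return np.round(c,1),np.round(s,1),round(a,1)
def tops(c,zlo=.118,zhi=.14,reg=(.25,.75,-.5,.0)):
    P=cloud(c); m=(P[...,2]>zlo)&(P[...,2]<zhi)&(P[...,0]>reg[0])&(P[...,0]<reg[1])&(P[...,1]>reg[2])&(P[...,1]<reg[3])
    n,l,st,_=cv2.connectedComponentsWithStats(m.astype(np.uint8),connectivity=4)
    for i in range(1,n):
        if st[i,4]<60: continue
        q=l==i; im=c["image"][q].astype(int); b=(im[:,0]>im[:,2]+25)
        cen=np.median(P[q],0); print("top",np.round(cen,3),st[i,4],rect(P[q]),"bgr",np.median(im[~b],0),"blue n",b.sum(),"dir",np.round(P[q][b].mean(0)-P[q][~b].mean(0),3)[:2] if b.sum() else None)
E
python3 - <<'E'
from h import *
c=capture("top"); tops(c); P=cloud(c)
reg=(P[...,0]>.40)&(P[...,0]<.72)&(P[...,1]>.08)&(P[...,1]<.43)
for n,lo,hi in(("stop/fence",.05,.064),("bed",.008,.017),("rail",.026,.034),("post",.095,.125)):
    m=reg&(P[...,2]>lo)&(P[...,2]<hi); k,l,st,_=cv2.connectedComponentsWithStats(m.astype(np.uint8),connectivity=4)
    for i in range(1,k):
        if st[i,4]>25: q=P[l==i]; print(n,st[i,4],np.round(np.median(q,0),3),rect(q))
im=c["image"]
a=cv2.resize(im[230:330,340:490],None,fx=4,fy=4,interpolation=cv2.INTER_CUBIC)
b=cv2.resize(im[175:300,148:300],None,fx=4,fy=4,interpolation=cv2.INTER_CUBIC)[:400,:]
b=cv2.resize(im[175:300,148:300],(486,400),interpolation=cv2.INTER_CUBIC)
cv2.imwrite("pics/crop1.png",cv2.resize(np.hstack([a,b]),(800,295)))
E
```

```text
top [ 0.733 -0.176  0.133] 176 (array([ 736.1, -177.8]), array([26., 89.]), 0.0) bgr [103. 121. 131.] blue n 0 dir None
top [ 0.655 -0.307  0.128] 423 (array([ 654.9, -308.1]), array([50.3, 52.4]), 16.6) bgr [ 93. 118.  95.] blue n 395 dir [-0.01   0.017]
top [ 0.491 -0.11   0.128] 413 (array([ 490.9, -110.4]), array([50.1, 51.1]), 68.2) bgr [20. 35. 63.] blue n 98 dir [ 0.023 -0.007]
top [ 0.48  -0.363  0.129] 430 (array([ 479. , -364.2]), array([50.6, 52.6]), 22.9) bgr [ 75. 118. 157.] blue n 89 dir [0.022 0.01 ]
top [ 0.463 -0.246  0.128] 422 (array([ 462.8, -246.8]), array([50.3, 51.3]), 20.9) bgr [ 40.  70. 115.] blue n 60 dir [-0.017 -0.01 ]
top [ 0.347 -0.198  0.129] 431 (array([ 346.8, -198.3]), array([50.2, 51.5]), 4.5) bgr [22. 48. 17.] blue n 0 dir None
stop/fence 874 [0.682 0.25  0.056] (array([682.6, 251.1]), array([343.3,  19.6]), 83.3)
stop/fence 2780 [0.543 0.269 0.057] (array([540.1, 258.2]), array([344.8,  65.2]), 83.2)
bed 3469 [0.627 0.269 0.012] (array([626.6, 265.9]), array([328.6,  98.9]), 83.3)
bed 2747 [0.469 0.278 0.012] (array([467.2, 276.7]), array([313.1,  84.9]), 83.3)
rail 292 [0.584 0.094 0.029] (array([587.3,  93.1]), array([ 20.2, 134.5]), 83.4)
rail 170 [0.451 0.109 0.029] (array([448.9, 109.4]), array([20. , 80.7]), 83.2)
post 64 [0.534 0.36  0.101] (array([535.1, 360.4]), array([20.8, 18. ]), 88.9)
post 69 [0.509 0.142 0.11 ] (array([509.4, 142.5]), array([20.5, 20.6]), 87.5)
```

View pics/crop1.png

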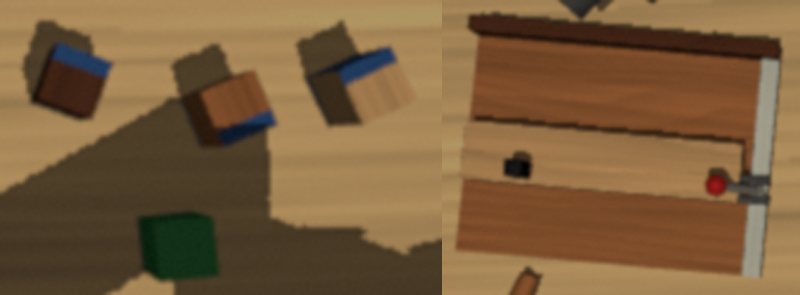

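```bash
cat >> h.py <<'E'
TO=np.array([.571,.272]); TY=-6.7
def t2w(x,y):  # tray mm -> world
    a=np.radians(TY); return TO+np.array([[np.cos(a),-np.sin(a)],[np.sin(a),np.cos(a)]])@np.array([x,y])/1000
def w2t(p):
    a=np.radians(TY); return np.array([[np.cos(a),np.sin(a)],[-np.sin(a),np.cos(a)]])@(np.array(p[:2])-TO)*1000
def plan(wps,start=None,h=None,step=38):
    """wps: (x,y,z[,heading]) world; prints turn then shift per row"""
    s=read_state(); R=np.array(s["tcp_rot"])
    p=np.array(s["position"]) if start is None else np.array(start,float)
    if h is None: h=np.degrees(np.arctan2(R[1,0],R[0,0]))
    print("now",np.round(p,4),"h",round(h,2),"F",np.round(s["force"],1),"open",round(s["opening"]*87,1),"t",round(s["time_s"],1))
    for w in wps:
        if len(w)>3:
            d=(w[3]-h+90)%180-90; n=max(1,int(np.ceil(abs(d)/7.1))); print(f"  turn {n} x 0 0 0 {-d/n:.2f}"); h+=d
        e=(np.array(w[:3])-p)*1000; a=np.radians(h)
        dx=e[0]*np.cos(a)+e[1]*np.sin(a); dz=-e[0]*np.sin(a)+e[1]*np.cos(a); dy=-e[2]
        st=w[4] if len(w)>4 else step
        n=max(1,int(np.ceil(np.linalg.norm(e)/st))); print(f"  {n} x {dx/n:.1f} {dy/n:.1f} {dz/n:.1f} 0   (total {dx:.1f} {dy:.1f} {dz:.1f}) -> {np.round(w[:3],3)} h {h:.1f}"); p=np.array(w[:3])
E
python3 - <<'E'
from h import *
plan([(.45,-.3,.222,-6.7),(*t2w(-46,-84),.222),(*t2w(-46,-84),.09),(*t2w(-46,-190),.09,-6.7,12),(*t2w(-46,-175),.09),(*t2w(-46,-175),.2),(*t2w(-46,85),.17),(*t2w(-46,85),.066),(*t2w(-104,85),.066,-6.7,8)])
E
```

```text
now [ 0.14   -0.6091  0.2225] h -77.06 F [ 0.6  0.2 -0.3] open 87.1 t 1.5
  turn 10 x 0 0 0 -7.04
  12 x 22.7 0.0 28.6 0   (total 271.9 0.5 343.2) -> [ 0.45  -0.3    0.222] h -6.7
  14 x 0.5 -0.0 35.6 0   (total 7.4 -0.0 498.2) -> [0.516 0.194 0.222] h -6.7
  4 x 0.0 33.0 0.0 0   (total 0.0 132.0 0.0) -> [0.516 0.194 0.09 ] h -6.7
  turn 1 x 0 0 0 0.00
  9 x 0.0 -0.0 -11.8 0   (total 0.0 -0.0 -106.0) -> [0.503 0.089 0.09 ] h -6.7
  1 x 0.0 -0.0 15.0 0   (total 0.0 -0.0 15.0) -> [0.505 0.104 0.09 ] h -6.7
  3 x 0.0 -36.7 0.0 0   (total 0.0 -110.0 0.0) -> [0.505 0.104 0.2  ] h -6.7
  7 x -0.0 4.3 37.1 0   (total -0.0 30.0 260.0) -> [0.535 0.362 0.17 ] h -6.7
  3 x 0.0 34.7 0.0 0   (total 0.0 104.0 0.0) -> [0.535 0.362 0.066] h -6.7
  turn 1 x 0 0 0 -0.00
  8 x -7.2 -0.0 -0.0 0   (total -58.0 -0.0 -0.0) -> [0.478 0.369 0.066] h -6.7
```

send_rows(moves="0 0 0 0 -7.04; 0 0 0 0 -7.04; 0 0 0 0 -7.04; 0 0 0 0 -7.04; 0 0 0 0 -7.04; 0 0 0 0 -7.04; 0 0 0 0 -7.04; 0 0 0 0 -7.04; 0 0 0 0 -7.04; 0 0 0 0 -7.0; 0 34 0 34 0; 0 34 0 34 0; 0 34 0 34 0; 0 34 0 34 0; 0 34 0 34 0; 0 34 0 34 0; 0 34 0 34 0; 0 34 0 34 0; 0 0 0 36 0; 0 0 0 36 0")

```text
time_s: 3.17
position: [0.4117, -0.3299, 0.2226]
tcp_rot: [[0.993, 0.001, 0.115], [-0.115, -0.001, 0.993], [0.001, -1.0, -0.001]]
force: [0.0, 0.6, 0.0]
opening: 0.007
```

send_rows(moves="0 0 0 36 0; 0 0 0 36 0; 0 0 0 36 0; 0 0 0 36 0; 0 0 0 36 0; 0 0 0 36 0; 0 0 0 36 0; 0 0 0 36 0; 0 0 0 36 0; 0 0 0 36 0; 0 0 0 36 0; 0 0 0 36 0; 0 0 0 0 0; 0 0 0 0 0")

```text
time_s: 4.33
position: [0.4603, 0.0997, 0.2227]
tcp_rot: [[0.994, 0.0, 0.112], [-0.112, -0.0, 0.994], [0.0, -1.0, -0.0]]
force: [-0.2, -0.6, 1.1]
opening: 0.008
```

Run:
```python
from h import *
plan([(*t2w(-46,-84),.222,-6.7),(*t2w(-46,-84),.09),(*t2w(-46,-190),.09,-6.7,12),(*t2w(-46,-175),.09),(*t2w(-46,-175),.2)])
```

```text
now [0.4603 0.0997 0.2227] h -6.44 F [-0.2 -0.6  1.1] open 0.7 t 4.3
  turn 1 x 0 0 0 0.26
  3 x 14.6 0.2 33.4 0   (total 43.8 0.7 100.1) -> [0.516 0.194 0.222] h -6.7
  4 x 0.0 33.0 0.0 0   (total 0.0 132.0 0.0) -> [0.516 0.194 0.09 ] h -6.7
  turn 1 x 0 0 0 -0.00
  9 x 0.0 -0.0 -11.8 0   (total 0.0 -0.0 -106.0) -> [0.503 0.089 0.09 ] h -6.7
  1 x 0.0 -0.0 15.0 0   (total 0.0 -0.0 15.0) -> [0.505 0.104 0.09 ] h -6.7
  3 x 0.0 -36.7 0.0 0   (total 0.0 -110.0 0.0) -> [0.505 0.104 0.2  ] h -6.7
```

send_rows(moves="0 14.6 0 33.4 0.26; 0 14.6 0 33.4 0; 0 14.6 0 33.4 0; 0 0 0 0 0; 0 0 33 0 0; 0 0 33 0 0; 0 0 33 0 0; 0 0 33 0 0; 0 0 0 0 0; 0 0 0 -8 0; 0 0 0 -10 0; 0 0 0 -10 0; 0 0 0 -10 0; 0 0 0 -10 0; 0 0 0 -10 0; 0 0 0 -10 0; 0 0 0 -10 0; 0 0 0 -10 0; 0 0 0 0 0")

```text
time_s: 5.92
position: [0.5051, 0.1027, 0.0906]
tcp_rot: [[0.992, -0.0, 0.123], [-0.123, -0.001, 0.992], [-0.0, -1.0, -0.001]]
force: [-1.2, -0.4, 0.3]
opening: 0.005
```

Run:
```python
from h import *
s=read_state(); print(w2t(s["position"]))
plan([(*t2w(-46,-190),.09,-6.7,12),(*t2w(-46,-175),.09),(*t2w(-46,-175),.2),(*t2w(-46,85),.17),(*t2w(-46,85),.066)])
```

```text
[ -45.72292862 -175.85103843]
now [0.5051 0.1027 0.0906] h -7.05 F [-1.2 -0.4  0.3] open 0.4 t 5.9
  turn 1 x 0 0 0 -0.35
  2 x -0.1 0.3 -7.1 0   (total -0.3 0.6 -14.1) -> [0.503 0.089 0.09 ] h -6.7
  1 x 0.0 -0.0 15.0 0   (total 0.0 -0.0 15.0) -> [0.505 0.104 0.09 ] h -6.7
  3 x 0.0 -36.7 0.0 0   (total 0.0 -110.0 0.0) -> [0.505 0.104 0.2  ] h -6.7
  7 x -0.0 4.3 37.1 0   (total -0.0 30.0 260.0) -> [0.535 0.362 0.17 ] h -6.7
  3 x 0.0 34.7 0.0 0   (total 0.0 104.0 0.0) -> [0.535 0.362 0.066] h -6.7
```

Force is small, so I'll push on in small steps, then withdraw.

send_rows(moves="0 0 0 -7 0; 0 0 0 -8 0; 0 0 0 0 0; 0 0 0 0 0")

```text
time_s: 6.25
position: [0.5033, 0.0894, 0.0904]
tcp_rot: [[0.993, -0.0, 0.121], [-0.121, -0.001, 0.993], [-0.0, -1.0, -0.001]]
force: [-0.6, -0.2, -0.3]
opening: 0.005
```

send_rows(moves="0 0 0 15 0; 0 0 -36 0 0; 0 0 -36 0 0; 60 0 -36 0 0; 60 0 4 37 0; 60 0 4 37 0; 60 0 4 37 0; 60 0 4 37 0; 60 0 4 37 0; 60 0 4 37 0; 60 0 4 37 0; 60 0 0 0 0; 60 0 0 0 0")

```text
time_s: 7.33
position: [0.5358, 0.3639, 0.1696]
tcp_rot: [[0.993, -0.001, 0.117], [-0.117, -0.001, 0.993], [-0.001, -1.0, -0.001]]
force: [0.2, -1.0, -1.0]
opening: 0.651
```

Run:
```python
from h import *
plan([(*t2w(-46,85),.17,-6.7),(*t2w(-46,85),.066),(*t2w(-105,85),.066,-6.7,8)])
c=capture("top"); P=cloud(c)
m=(P[...,0]>.4)&(P[...,0]<.6)&(P[...,1]<.2)&(P[...,1]>0.02)&(P[...,2]>.095)&(P[...,2]<.14); q=P[m]
print(len(q)); 
if len(q): print(np.median(q,0),w2t(np.median(q,0)))
```

```text
now [0.5358 0.3639 0.1696] h -6.72 F [ 0.2 -1.  -1. ] open 56.7 t 7.3
  turn 1 x 0 0 0 -0.02
  1 x -0.3 -0.4 -2.1 0   (total -0.3 -0.4 -2.1) -> [0.535 0.362 0.17 ] h -6.7
  3 x 0.0 34.7 0.0 0   (total 0.0 104.0 0.0) -> [0.535 0.362 0.066] h -6.7
  turn 1 x 0 0 0 -0.00
  8 x -7.4 -0.0 -0.0 0   (total -59.0 -0.0 -0.0) -> [0.477 0.369 0.066] h -6.7
70
[0.49944613 0.06444872 0.11131692] [ -46.85004551 -214.48208086]
```

send_rows(moves="60 0 34.7 -2 0; 60 0 34.7 0 0; 60 0 34.3 0 0; 60 0 0 0 0; 0 0 0 0 0; 0 0 0 0 0; 0 0 0 0 0; 0 0 0 0 0; 0 0 0 0 0; 0 0 0 0 0; 0 -8 0 0 0; 0 -8 0 0 0; 0 -8 0 0 0; 0 -8 0 0 0; 0 -8 0 0 0; 0 -8 0 0 0; 0 -8 0 0 0; 0 -3 0 0 0; 0 0 0 0 0; 0 0 0 0 0")

```text
time_s: 9.05
position: [0.4763, 0.3676, 0.068]
tcp_rot: [[0.993, -0.0, 0.12], [-0.12, 0.0, 0.993], [-0.0, -1.0, 0.0]]
force: [-2.2, -0.5, 8.4]
opening: 0.229
```

Run:
```python
from h import *
s=read_state(); print(s["position"],w2t(s["position"]),s["force"],s["opening"]*87)
c=capture("top"); P=cloud(c); tops(c)
b=np.radians
for n,cen,hb in(("dark",(.491,-.110),-21.8),("mid",(.463,-.2465),200.9),("pale",(.4795,-.364),22.9)): 
    u=np.array([np.cos(b(hb)),np.sin(b(hb))]); cen=np.array(cen); print(n,"push from",cen+.065*u,"to",cen-.0*u,"clear lines")
```

```text
[0.47631398 0.36763031 0.06804608] [-105.19663905   83.93012452] [-2.18267247 -0.48974284  8.44674861] 19.885697806216765
top [ 0.733 -0.174  0.133] 177 (array([ 736.4, -177.2]), array([90.4, 27. ]), 89.9) bgr [101. 120. 129.] blue n 0 dir None
top [ 0.655 -0.307  0.129] 422 (array([ 654.8, -308.4]), array([50.1, 52.4]), 16.8) bgr [ 91. 115.  92.] blue n 395 dir [-0.011  0.016]
top [ 0.491 -0.11   0.129] 411 (array([ 491. , -110.3]), array([50.1, 50.7]), 68.3) bgr [20. 34. 61.] blue n 97 dir [ 0.023 -0.007]
top [ 0.479 -0.363  0.128] 431 (array([ 479.2, -364.4]), array([50.5, 51.8]), 23.1) bgr [ 74.  115.5 154. ] blue n 89 dir [0.022 0.01 ]
top [ 0.462 -0.247  0.129] 424 (array([ 463., -247.]), array([50.2, 50.7]), 21.2) bgr [ 39.  71. 114.] blue n 81 dir [-0.02  -0.008]
top [ 0.347 -0.198  0.129] 431 (array([ 346.9, -198.3]), array([50.2, 51.2]), 4.4) bgr [ 50. 106.  42.] blue n 0 dir None
dark push from [ 0.55135158 -0.13413891] to [ 0.491 -0.11 ] clear lines
mid push from [ 0.40227671 -0.26968797] to [ 0.463  -0.2465] clear lines
pale push from [ 0.53937705 -0.33870694] to [ 0.4795 -0.364 ] clear lines
```

Run:
```python
from h import *
cx,cy,_=read_state()["position"]
plan([(cx,cy,.2),(.53,-.3427,.2,-67),(.53,-.3427,.105),(.433,-.3835,.105,-67,9),(.433,-.3835,.18),(.4116,-.2666,.18,-69),(.4116,-.2666,.105),(.510,-.229,.105,-69,9),(.51,-.229,.18),(.542,-.1306,.18,-111.8),(.542,-.1306,.105),(.4446,-.0916,.105,-111.8,9),(.4446,-.0916,.2)])
```

```text
now [0.4764 0.3676 0.068 ] h -6.9 F [-1.5 -1.   9.5] open 19.6 t 9.1
  4 x 0.0 -33.0 0.0 0   (total 0.0 -132.0 0.0) -> [0.476 0.368 0.2  ] h -6.9
  turn 9 x 0 0 0 6.68
  19 x 35.5 -0.0 -12.0 0   (total 674.8 -0.0 -228.2) -> [ 0.53  -0.343  0.2  ] h -67.0
  3 x 0.0 31.7 0.0 0   (total 0.0 95.0 0.0) -> [ 0.53  -0.343  0.105] h -67.0
  turn 1 x 0 0 0 -0.00
  12 x -0.0 -0.0 -8.8 0   (total -0.3 -0.0 -105.2) -> [ 0.433 -0.384  0.105] h -67.0
  2 x 0.0 -37.5 0.0 0   (total 0.0 -75.0 0.0) -> [ 0.433 -0.384  0.18 ] h -67.0
  turn 1 x 0 0 0 2.00
  4 x -29.2 -0.0 5.5 0   (total -116.8 -0.0 21.9) -> [ 0.412 -0.267  0.18 ] h -69.0
  2 x 0.0 37.5 0.0 0   (total 0.0 75.0 0.0) -> [ 0.412 -0.267  0.105] h -69.0
  turn 1 x 0 0 0 -0.00
  12 x 0.0 -0.0 8.8 0   (total 0.2 -0.0 105.3) -> [ 0.51  -0.229  0.105] h -69.0
  2 x 0.0 -37.5 0.0 0   (total 0.0 -75.0 0.0) -> [ 0.51  -0.229  0.18 ] h -69.0
  turn 7 x 0 0 0 6.11
  3 x -34.4 -0.0 -2.3 0   (total -103.2 -0.0 -6.8) -> [ 0.542 -0.131  0.18 ] h -111.8
  2 x -0.0 37.5 0.0 0   (total -0.0 75.0 0.0) -> [ 0.542 -0.131  0.105] h -111.8
  turn 1 x 0 0 0 -0.00
  12 x -0.0 -0.0 -8.7 0   (total -0.0 -0.0 -104.9) -> [ 0.445 -0.092  0.105] h -111.8
  3 x -0.0 -31.7 0.0 0   (total -0.0 -95.0 0.0) -> [ 0.445 -0.092  0.2  ] h -111.8
```

send_rows(moves="60 0 0 0 0; 60 0 0 0 0; 60 0 0 0 0; 60 0 0 0 0; 60 0 -33 0 0; 60 0 -33 0 0; 60 0 -33 0 0; 30 0 -33 0 0; 0 0 0 0 6.7; 0 0 0 0 6.7; 0 0 0 0 6.7; 0 0 0 0 6.7; 0 0 0 0 6.7; 0 0 0 0 6.7; 0 0 0 0 6.7; 0 0 0 0 6.7; 0 0 0 0 6.6; 0 0 0 0 0; 0 0 0 0 0")

```text
time_s: 10.68
position: [0.4774, 0.367, 0.1984]
tcp_rot: [[0.391, -0.001, 0.92], [-0.92, -0.0, 0.391], [-0.0, -1.0, -0.001]]
force: [0.8, 0.0, -0.1]
opening: 0.006
```

send_rows(moves="0 35 0 -12 0; 0 35 0 -12 0; 0 35 0 -12 0; 0 35 0 -12 0; 0 35 0 -12 0; 0 35 0 -12 0; 0 35 0 -12 0; 0 35 0 -12 0; 0 35 0 -12 0; 0 35 0 -12 0; 0 35 0 -12 0; 0 35 0 -12 0; 0 35 0 -12 0; 0 35 0 -12 0; 0 35 0 -12 0; 0 35 0 -12 0; 0 35 0 -12 0; 0 35 0 -12 0; 0 35 0 -12 0; 0 0 0 0 0")

```text
time_s: 12.35
position: [0.5266, -0.3424, 0.199]
tcp_rot: [[0.386, 0.003, 0.923], [-0.923, -0.007, 0.386], [0.007, -1.0, 0.001]]
force: [0.7, -1.1, -0.1]
opening: 0.005
```

Run:
```python
from h import *
plan([(.53,-.3427,.2,-67),(.53,-.3427,.105),(.433,-.3835,.105,-67,9),(.433,-.3835,.18)])
c=capture("top"); tops(c)
P=cloud(c);m=(P[...,0]>.4)&(P[...,0]<.56)&(P[...,1]<.45)&(P[...,1]>.3)&(P[...,2]>.095)&(P[...,2]<.14); q=np.median(P[m],0); print("post",w2t(q),m.sum())
```

```text
now [ 0.5266 -0.3424  0.199 ] h -67.31 F [ 0.7 -1.1 -0.1] open 0.4 t 12.3
  turn 1 x 0 0 0 -0.31
  1 x 1.6 -1.0 3.0 0   (total 1.6 -1.0 3.0) -> [ 0.53  -0.343  0.2  ] h -67.0
  3 x 0.0 31.7 0.0 0   (total 0.0 95.0 0.0) -> [ 0.53  -0.343  0.105] h -67.0
  turn 1 x 0 0 0 -0.00
  12 x -0.0 -0.0 -8.8 0   (total -0.3 -0.0 -105.2) -> [ 0.433 -0.384  0.105] h -67.0
  2 x 0.0 -37.5 0.0 0   (total 0.0 -75.0 0.0) -> [ 0.433 -0.384  0.18 ] h -67.0
top [ 0.733 -0.171  0.132] 168 (array([ 736.4, -177.8]), array([87.4, 25.2]), 89.2) bgr [118.5 140.  150.5] blue n 0 dir None
top [ 0.655 -0.308  0.128] 426 (array([ 654.8, -308.1]), array([50.3, 52.5]), 16.5) bgr [64. 82. 71.] blue n 377 dir [-0.01   0.014]
top [ 0.491 -0.11   0.129] 416 (array([ 491.1, -110.4]), array([50.1, 51.1]), 68.0) bgr [11. 18. 32.] blue n 70 dir [ 0.021 -0.007]
top [ 0.462 -0.247  0.129] 421 (array([ 462.8, -247.4]), array([50.5, 51.9]), 21.4) bgr [ 47.  82. 132.] blue n 84 dir [-0.02  -0.008]
top [ 0.364 -0.211  0.128] 105 (array([ 365.5, -210.9]), array([37.7, 24.4]), 47.5) bgr [ 59. 123.  51.] blue n 0 dir None
post [-103.19536842   83.31726413] 65
```

send_rows(moves="0 1.5 31 3 0; 0 0 32 0 0; 0 0 31 0 0; 0 0 0 0 0; 0 0 0 -9 0; 0 0 0 -9 0; 0 0 0 -9 0; 0 0 0 -9 0; 0 0 0 -9 0; 0 0 0 -9 0; 0 0 0 -9 0; 0 0 0 -9 0; 0 0 0 -9 0; 0 0 0 -8 0; 0 0 0 -8 0; 0 0 0 -8 0; 0 0 0 0 0; 0 0 -37 0 0; 0 0 -38 0 0")

```text
time_s: 13.98
position: [0.4307, -0.3735, 0.1778]
tcp_rot: [[0.388, -0.005, 0.922], [-0.922, 0.007, 0.388], [-0.008, -1.0, -0.002]]
force: [0.2, -1.0, -0.5]
opening: 0.005
```

Run:
```python
from h import *
plan([(.4116,-.2666,.18,-69),(.4116,-.2666,.105),(.510,-.229,.105,-69,9),(.51,-.229,.18)])
c=capture("top"); tops(c); tops(c,.04,.06,(.25,.7,-.5,-.3))
```

```text
now [ 0.4307 -0.3735  0.1778] h -67.2 F [ 0.2 -1.  -0.5] open 0.4 t 14.0
  turn 1 x 0 0 0 1.80
  3 x -35.5 -0.7 6.8 0   (total -106.6 -2.2 20.4) -> [ 0.412 -0.267  0.18 ] h -69.0
  2 x 0.0 37.5 0.0 0   (total 0.0 75.0 0.0) -> [ 0.412 -0.267  0.105] h -69.0
  turn 1 x 0 0 0 -0.00
  12 x 0.0 -0.0 8.8 0   (total 0.2 -0.0 105.3) -> [ 0.51  -0.229  0.105] h -69.0
  2 x 0.0 -37.5 0.0 0   (total 0.0 -75.0 0.0) -> [ 0.51  -0.229  0.18 ] h -69.0
top [ 0.733 -0.173  0.132] 166 (array([ 736.3, -177. ]), array([26.8, 90.2]), 0.1) bgr [114. 135. 145.] blue n 0 dir None
top [ 0.655 -0.308  0.128] 426 (array([ 655.1, -308.4]), array([50.4, 52.5]), 16.0) bgr [105.5 133.5 108.5] blue n 400 dir [-0.011  0.018]
top [ 0.491 -0.11   0.129] 413 (array([ 491. , -110.5]), array([50. , 50.7]), 67.9) bgr [11. 18. 31.] blue n 82 dir [ 0.021 -0.01 ]
top [ 0.462 -0.247  0.128] 422 (array([ 462.9, -247.2]), array([50.6, 50.7]), 20.4) bgr [21. 37. 59.] blue n 59 dir [-0.018 -0.007]
```

send_rows(moves="0 -35.5 0 6 1.8; 0 -35.5 0 7 0; 0 -35.5 0 7 0; 0 0 0 0 0; 0 0 37 0 0; 0 0 38 0 0; 0 0 0 0 0; 0 0 0 9 0; 0 0 0 9 0; 0 0 0 9 0; 0 0 0 9 0; 0 0 0 9 0; 0 0 0 9 0; 0 0 0 9 0; 0 0 0 9 0; 0 0 0 9 0; 0 0 0 8 0; 0 0 0 8 0; 0 0 0 8 0; 0 0 -37 0 0; 0 0 -38 0 0")

```text
schema error: expected 1 to 20 rows
```

send_rows(moves="0 0 0 0 6.1; 0 0 0 0 6.1; 0 0 0 0 6.1; 0 0 0 0 6.1; 0 0 0 0 6.1; 0 0 0 0 6.1; 0 0 0 0 6.1; 0 0 0 0 0; 0 0 0 0 0")

```text
time_s: 14.78
position: [0.4325, -0.3751, 0.1798]
tcp_rot: [[-0.337, 0.0, 0.942], [-0.942, 0.0, -0.337], [-0.0, -1.0, 0.0]]
force: [0.2, -0.4, 0.1]
opening: 0.003
```

Run:
```python
from h import *
plan([(.542,-.1306,.18,-111.8),(.542,-.1306,.105),(.4446,-.0916,.105,-111.8,9),(.4446,-.0916,.2)])
c=capture("top"); tops(c); tops(c,.04,.06,(.25,.7,-.5,-.1))
```

```text
now [ 0.4325 -0.3751  0.1798] h -109.69 F [ 0.2 -0.4  0.1] open 0.2 t 14.8
  turn 1 x 0 0 0 2.11
  8 x -33.5 -0.0 1.4 0   (total -267.6 -0.2 10.9) -> [ 0.542 -0.131  0.18 ] h -111.8
  2 x -0.0 37.5 0.0 0   (total -0.0 75.0 0.0) -> [ 0.542 -0.131  0.105] h -111.8
  turn 1 x 0 0 0 -0.00
  12 x -0.0 -0.0 -8.7 0   (total -0.0 -0.0 -104.9) -> [ 0.445 -0.092  0.105] h -111.8
  3 x -0.0 -31.7 0.0 0   (total -0.0 -95.0 0.0) -> [ 0.445 -0.092  0.2  ] h -111.8
top [ 0.733 -0.171  0.133] 179 (array([ 736.4, -177.4]), array([89.7, 27.2]), 89.9) bgr [117. 138. 148.] blue n 0 dir None
top [ 0.654 -0.307  0.129] 422 (array([ 654.9, -308. ]), array([50.3, 52.9]), 16.7) bgr [105.5 133.5 109.5] blue n 396 dir [-0.011  0.018]
top [ 0.491 -0.11   0.129] 410 (array([ 490.8, -110.4]), array([50.1, 50.4]), 68.6) bgr [11. 18. 32.] blue n 83 dir [ 0.021 -0.011]
top [ 0.463 -0.247  0.129] 423 (array([ 463.1, -247.3]), array([50.2, 51.1]), 21.1) bgr [21. 37. 60.] blue n 57 dir [-0.018 -0.006]
```

send_rows(moves="0 -33.5 0 11 2.1; 0 -33.5 0 0 0; 0 -33.5 0 0 0; 0 -33.5 0 0 0; 0 -33.5 0 0 0; 0 -33.5 0 0 0; 0 -33.5 0 0 0; 0 -33.5 0 0 0; 0 0 0 0 0; 0 0 0 0 0")

```text
time_s: 15.67
position: [0.5422, -0.1282, 0.1798]
tcp_rot: [[-0.369, -0.0, 0.929], [-0.929, -0.0, -0.369], [0.0, -1.0, 0.0]]
force: [0.0, -0.8, -0.9]
opening: 0.004
```

Run:
```python
from h import *
plan([(.542,-.1306,.18,-111.8),(.542,-.1306,.105),(.4446,-.0916,.105,-111.8,9),(.4446,-.0916,.18),(.4116,-.2666,.18,-69),(.4116,-.2666,.105),(.510,-.229,.105,-69,9),(.51,-.229,.18)])
```

```text
now [ 0.5422 -0.1282  0.1798] h -111.65 F [ 0.  -0.8 -0.9] open 0.3 t 15.7
  turn 1 x 0 0 0 0.15
  1 x 2.3 -0.2 0.7 0   (total 2.3 -0.2 0.7) -> [ 0.542 -0.131  0.18 ] h -111.8
  2 x -0.0 37.5 0.0 0   (total -0.0 75.0 0.0) -> [ 0.542 -0.131  0.105] h -111.8
  turn 1 x 0 0 0 -0.00
  12 x -0.0 -0.0 -8.7 0   (total -0.0 -0.0 -104.9) -> [ 0.445 -0.092  0.105] h -111.8
  2 x -0.0 -37.5 0.0 0   (total -0.0 -75.0 0.0) -> [ 0.445 -0.092  0.18 ] h -111.8
  turn 7 x 0 0 0 -6.11
  5 x 30.3 -0.0 -18.7 0   (total 151.6 -0.0 -93.5) -> [ 0.412 -0.267  0.18 ] h -69.0
  2 x 0.0 37.5 0.0 0   (total 0.0 75.0 0.0) -> [ 0.412 -0.267  0.105] h -69.0
  turn 1 x 0 0 0 0.00
  12 x 0.0 -0.0 8.8 0   (total 0.2 -0.0 105.3) -> [ 0.51  -0.229  0.105] h -69.0
  2 x 0.0 -37.5 0.0 0   (total 0.0 -75.0 0.0) -> [ 0.51  -0.229  0.18 ] h -69.0
```

send_rows(moves="0 2.3 37 0 0; 0 0 38 0 0; 0 0 0 0 0; 0 0 0 -9 0; 0 0 0 -9 0; 0 0 0 -9 0; 0 0 0 -9 0; 0 0 0 -9 0; 0 0 0 -9 0; 0 0 0 -9 0; 0 0 0 -9 0; 0 0 0 -9 0; 0 0 0 -8 0; 0 0 0 -8 0; 0 0 0 -8 0; 0 0 0 0 0; 0 0 -37 0 0; 0 0 -38 0 0")

```text
time_s: 17.17
position: [0.4417, -0.092, 0.1782]
tcp_rot: [[-0.374, -0.007, 0.927], [-0.927, 0.004, -0.374], [-0.001, -1.0, -0.008]]
force: [1.4, 0.1, -0.4]
opening: 0.005
```

send_rows(moves="0 0 0 0 -6.1; 0 0 0 0 -6.1; 0 0 0 0 -6.1; 0 0 0 0 -6.1; 0 0 0 0 -6.1; 0 0 0 0 -6.1; 0 0 0 0 -6.1; 0 0 0 0 0; 0 30 0 -18.7 0; 0 30 0 -18.7 0; 0 30 0 -18.7 0; 0 30 0 -18.7 0; 0 30 0 -18.7 0; 0 0 0 0 0; 0 0 0 0 0")

```text
time_s: 18.42
position: [0.4091, -0.2683, 0.1797]
tcp_rot: [[0.348, 0.001, 0.937], [-0.937, -0.0, 0.348], [0.001, -1.0, 0.0]]
force: [0.3, 0.9, -0.5]
opening: 0.008
```

Run:
```python
from h import *
plan([(.4116,-.2666,.18,-69),(.4116,-.2666,.105),(.510,-.229,.105,-69,9),(.51,-.229,.18)])
c=capture("top"); tops(c); tops(c,.04,.06,(.25,.7,-.5,-.0))
```

```text
now [ 0.4091 -0.2683  0.1797] h -69.62 F [ 0.3  0.9 -0.5] open 0.7 t 18.4
  turn 1 x 0 0 0 -0.62
  1 x -0.7 -0.3 3.0 0   (total -0.7 -0.3 3.0) -> [ 0.412 -0.267  0.18 ] h -69.0
  2 x 0.0 37.5 0.0 0   (total 0.0 75.0 0.0) -> [ 0.412 -0.267  0.105] h -69.0
  turn 1 x 0 0 0 -0.00
  12 x 0.0 -0.0 8.8 0   (total 0.2 -0.0 105.3) -> [ 0.51  -0.229  0.105] h -69.0
  2 x 0.0 -37.5 0.0 0   (total 0.0 -75.0 0.0) -> [ 0.51  -0.229  0.18 ] h -69.0
top [ 0.733 -0.174  0.132] 166 (array([ 736. , -177.3]), array([90. , 26.9]), 89.6) bgr [111. 131. 141.] blue n 0 dir None
top [ 0.655 -0.307  0.128] 424 (array([ 654.8, -307.8]), array([50.1, 52.2]), 16.6) bgr [100.  128.  103.5] blue n 398 dir [-0.011  0.018]
top [ 0.463 -0.247  0.129] 424 (array([ 462.9, -247.2]), array([50.5, 51. ]), 20.7) bgr [19. 35. 57.] blue n 51 dir [-0.018 -0.006]
top [ 0.349 -0.187  0.129] 256 (array([ 346.6, -190.8]), array([50.6, 35.7]), 5.8) bgr [ 55. 116.  47.] blue n 0 dir None
top [ 0.405 -0.076  0.049] 955 (array([405.1, -75.9]), array([ 49.9, 130.3]), 68.2) bgr [53. 59. 61.] blue n 684 dir [-0.034  0.018]
```

send_rows(moves="0 0 37 3 -0.5; 0 0 38 0 0; 0 0 0 0 0; 0 0 0 9 0; 0 0 0 9 0; 0 0 0 9 0; 0 0 0 9 0; 0 0 0 9 0; 0 0 0 9 0; 0 0 0 9 0; 0 0 0 9 0; 0 0 0 9 0; 0 0 0 8 0; 0 0 0 8 0; 0 0 0 8 0; 0 0 0 0 0; 0 0 -37 0 0; 0 0 -38 0 0; 0 0 0 0 0")

```text
time_s: 20.05
position: [0.5136, -0.2295, 0.1858]
tcp_rot: [[0.362, 0.01, 0.932], [-0.932, -0.007, 0.362], [0.01, -1.0, 0.007]]
force: [0.8, -1.4, 0.7]
opening: 0.007
```

send_rows(moves="87 0 0 0 6.1; 87 0 0 0 6.1; 87 0 0 0 6.1; 87 0 0 0 6.1; 87 0 0 0 6.1; 87 0 0 0 6.1; 87 0 0 0 6.1; 87 0 0 0 0; 87 0 0 0 0")

```text
time_s: 20.8
position: [0.5096, -0.2271, 0.1797]
tcp_rot: [[-0.364, -0.0, 0.932], [-0.932, 0.0, -0.364], [-0.0, -1.0, -0.0]]
force: [-0.4, -0.6, 0.4]
opening: 0.6
```

Run:
```python
from h import *
c=capture("top"); tops(c); tops(c,.04,.06,(.25,.7,-.55,-.0)); cv2.imwrite("pics/top2.png",c["image"])
s=capture("side"); cv2.imwrite("pics/side2.png",s["image"])
print(read_state()["position"])
cv2.imwrite("pics/both2.png",np.hstack([cv2.resize(c["image"][160:400,240:560],(400,300)),cv2.resize(s["image"][200:440,200:520],(400,300))]))
```

```text
top [ 0.733 -0.173  0.133] 175 (array([ 736.3, -176.9]), array([89.8, 26.9]), 89.9) bgr [113. 134. 144.] blue n 0 dir None
top [ 0.655 -0.307  0.128] 425 (array([ 654.8, -308.2]), array([50.3, 52.4]), 16.6) bgr [103. 130. 106.] blue n 398 dir [-0.011  0.016]
top [ 0.605 -0.212  0.049] 79 (array([ 599. , -206.9]), array([29.5, 28. ]), 21.3) bgr [43.  33.5 29.5] blue n 39 dir [ 0.001 -0.   ]
top [ 0.405 -0.076  0.049] 959 (array([405.3, -76.1]), array([ 50.4, 130.3]), 68.1) bgr [57. 62. 66.] blue n 725 dir [-0.038  0.018]
top [ 0.387 -0.403  0.049] 876 (array([ 393.7, -400.7]), array([130.6,  52. ]), 23.3) bgr [ 99. 106. 116.] blue n 708 dir [-0.018 -0.002]
[ 0.5096792  -0.22707569  0.17973353]
```

View pics/both2.png

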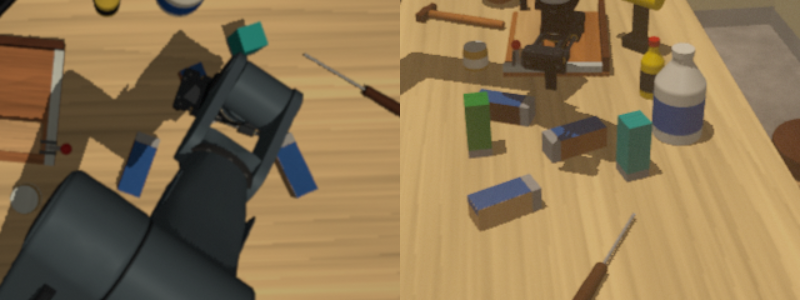

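```bash
cat >> h.py <<'E'
def pick(cen,foot,gx,ys,start=None):
    f=np.radians(foot); g=np.array(cen)/1000+.038*np.array([np.cos(f),np.sin(f)])
    plan([(*g,.18,foot-90),(*g,.008),(*g,.068),(*t2w(gx,-260),.068,-96.7),(*t2w(gx,ys),.068),(*t2w(gx,ys),.021),(*t2w(gx,ys),.16)])
E
python3 - <<'E'
from h import *
pick((405.2,-76),-21.9,68,100)
E
```

```text
now [ 0.5097 -0.2271  0.1797] h -111.35 F [-0.1  0.3  0.5] open 60.3 t 20.9
  turn 1 x 0 0 0 0.55
  5 x -20.2 -0.1 -23.1 0   (total -101.2 -0.3 -115.3) -> [ 0.44 -0.09  0.18] h -111.9
  5 x -0.0 34.4 0.0 0   (total -0.0 172.0 0.0) -> [ 0.44  -0.09   0.008] h -111.9
  2 x -0.0 -30.0 0.0 0   (total -0.0 -60.0 0.0) -> [ 0.44  -0.09   0.068] h -111.9
  turn 3 x 0 0 0 -5.07
  6 x -19.2 -0.0 25.9 0   (total -114.9 -0.0 155.4) -> [0.608 0.006 0.068] h -96.7
  10 x -36.0 -0.0 0.0 0   (total -360.0 -0.0 0.0) -> [0.65  0.363 0.068] h -96.7
  2 x -0.0 23.5 0.0 0   (total -0.0 47.0 0.0) -> [0.65  0.363 0.021] h -96.7
  4 x -0.0 -34.8 0.0 0   (total -0.0 -139.0 0.0) -> [0.65  0.363 0.16 ] h -96.7
```

send_rows(moves="87 -20 0 -23 0.5; 87 -20 0 -23 0; 87 -20 0 -23 0; 87 -20 0 -23 0; 87 -21 0 -23 0; 87 0 0 0 0; 87 0 34 0 0; 87 0 34 0 0; 87 0 30 0 0; 87 0 0 0 0; 87 0 0 0 0")

```text
time_s: 21.82
position: [0.44, -0.0903, 0.0809]
tcp_rot: [[-0.373, -0.004, 0.928], [-0.928, 0.002, -0.373], [-0.0, -1.0, -0.004]]
force: [0.6, 0.3, 0.0]
opening: 1.0
```

Run:
```python
from h import *
pick((405.2,-76),-21.9,68,100)
```

```text
now [ 0.44   -0.0903  0.0809] h -111.92 F [0.6 0.3 0. ] open 87.0 t 21.8
  turn 1 x 0 0 0 -0.02
  3 x -0.1 -33.0 0.1 0   (total -0.3 -99.1 0.4) -> [ 0.44 -0.09  0.18] h -111.9
  5 x -0.0 34.4 0.0 0   (total -0.0 172.0 0.0) -> [ 0.44  -0.09   0.008] h -111.9
  2 x -0.0 -30.0 0.0 0   (total -0.0 -60.0 0.0) -> [ 0.44  -0.09   0.068] h -111.9
  turn 3 x 0 0 0 -5.07
  6 x -19.2 -0.0 25.9 0   (total -114.9 -0.0 155.4) -> [0.608 0.006 0.068] h -96.7
  10 x -36.0 -0.0 0.0 0   (total -360.0 -0.0 0.0) -> [0.65  0.363 0.068] h -96.7
  2 x -0.0 23.5 0.0 0   (total -0.0 47.0 0.0) -> [0.65  0.363 0.021] h -96.7
  4 x -0.0 -34.8 0.0 0   (total -0.0 -139.0 0.0) -> [0.65  0.363 0.16 ] h -96.7
```

Accurate. Descend 73, grip, lift.

send_rows(moves="87 0 30 0 0; 87 0 30 0 0; 87 0 13 0 0; 87 0 0 0 0; 0 0 0 0 0; 0 0 0 0 0; 0 0 0 0 0; 0 0 0 0 0; 0 0 0 0 0; 0 0 0 0 0; 0 0 -15 0 0; 0 0 -20 0 0; 0 0 -25 0 0; 0 0 0 0 0; 0 0 0 0 0")

```text
time_s: 23.07
position: [0.4413, -0.0907, 0.0695]
tcp_rot: [[-0.374, 0.002, 0.927], [-0.927, -0.001, -0.374], [0.0, -1.0, 0.002]]
force: [-0.2, -0.1, -4.5]
opening: 0.572
```

Run:
```python
from h import *
plan([(*t2w(68,-260),.068,-96.7),(*t2w(68,100),.068),(*t2w(68,100),.021)])
```

```text
now [ 0.4413 -0.0907  0.0695] h -111.96 F [-0.2 -0.1 -4.5] open 49.7 t 23.1
  turn 3 x 0 0 0 -5.09
  6 x -19.2 0.2 25.7 0   (total -115.4 1.5 154.5) -> [0.608 0.006 0.068] h -96.7
  10 x -36.0 -0.0 0.0 0   (total -360.0 -0.0 0.0) -> [0.65  0.363 0.068] h -96.7
  2 x -0.0 23.5 0.0 0   (total -0.0 47.0 0.0) -> [0.65  0.363 0.021] h -96.7
```

send_rows(moves="0 0 0 0 -5.1; 0 0 0 0 -5.1; 0 0 0 0 -5.1; 0 -19.2 0 25.7 0; 0 -19.2 0 25.7 0; 0 -19.2 0 25.7 0; 0 -19.2 0 25.7 0; 0 -19.2 0 25.7 0; 0 -19.2 0 25.7 0; 0 0 0 0 0; 0 0 0 0 0")

```text
time_s: 23.98
position: [0.6073, 0.0072, 0.0665]
tcp_rot: [[-0.114, -0.002, 0.994], [-0.994, 0.0, -0.114], [-0.0, -1.0, -0.002]]
force: [0.8, -0.4, -4.8]
opening: 0.576
```

Run:
```python
from h import *
plan([(*t2w(68,-260),.068,-96.7),(*t2w(68,100),.068),(*t2w(68,100),.021)])
```

```text
now [0.6073 0.0072 0.0665] h -96.53 F [ 0.8 -0.4 -4.8] open 50.1 t 24.0
  turn 1 x 0 0 0 0.17
  1 x 1.3 -1.5 1.0 0   (total 1.3 -1.5 1.0) -> [0.608 0.006 0.068] h -96.7
  10 x -36.0 -0.0 0.0 0   (total -360.0 -0.0 0.0) -> [0.65  0.363 0.068] h -96.7
  2 x -0.0 23.5 0.0 0   (total -0.0 47.0 0.0) -> [0.65  0.363 0.021] h -96.7
```

send_rows(moves="0 -34 0 0.5 0.17; 0 -36 0 0 0; 0 -36 0 0 0; 0 -36 0 0 0; 0 -36 0 0 0; 0 -36 0 0 0; 0 -36 0 0 0; 0 -36 0 0 0; 0 -36 0 0 0; 0 -36 0 0 0; 0 0 0 0 0; 0 0 0 0 0")

```text
time_s: 24.98
position: [0.6476, 0.3623, 0.066]
tcp_rot: [[-0.116, -0.005, 0.993], [-0.993, -0.002, -0.116], [0.002, -1.0, -0.004]]
force: [-0.4, 0.6, -5.1]
opening: 0.608
```

Run:
```python
from h import *
plan([(*t2w(68,100),.068,-96.7),(*t2w(68,100),.021)])
s=capture("side");cv2.imwrite("pics/side3.png",s["image"][130:330,220:470])
```

```text
now [0.6476 0.3623 0.066 ] h -96.66 F [-0.4  0.6 -5.1] open 52.9 t 25.0
  turn 1 x 0 0 0 0.04
  1 x -1.4 -2.0 2.5 0   (total -1.4 -2.0 2.5) -> [0.65  0.363 0.068] h -96.7
  2 x -0.0 23.5 0.0 0   (total -0.0 47.0 0.0) -> [0.65  0.363 0.021] h -96.7
```

View pics/side3.png

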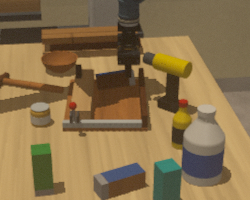

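Opening rose slightly (maybe the slackening); lower right away, watching the opening.

send_rows(moves="0 -1.4 15 2.5 0; 0 0 15 0 0; 0 0 10 0 0; 0 0 0 0 0; 0 0 0 0 0")

```text
time_s: 25.45
position: [0.6564, 0.3589, 0.0345]
tcp_rot: [[-0.12, 0.006, 0.993], [-0.993, -0.002, -0.12], [0.002, -1.0, 0.006]]
force: [-3.3, -4.9, 20.2]
opening: 0.576
```

Run:
```python
from h import *
plan([(*t2w(68,100),.021,-96.7)])
c=capture("top"); tops(c,.045,.12,(.58,.72,.25,.45))
s=capture("side");cv2.imwrite("pics/side4.png",cv2.resize(s["image"][140:270,270:400],None,fx=4,fy=4))
```

```text
now [0.6564 0.3589 0.0345] h -96.9 F [-3.3 -4.9 20.2] open 50.1 t 25.4
  turn 1 x 0 0 0 -0.20
  1 x -3.7 13.5 -6.7 0   (total -3.7 13.5 -6.7) -> [0.65  0.363 0.021] h -96.7
top [0.683 0.263 0.056] 75 (array([683.7, 263.4]), array([26.9, 18.8]), 87.4) bgr [17. 29. 54.] blue n 0 dir None
```

View pics/side4.png

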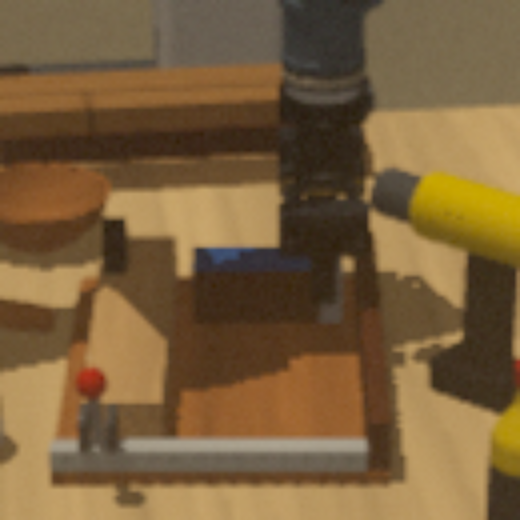

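send_rows(moves="0 0 -4 0 0; 0 0 0 0 0; 0 0 0 0 0")

```text
time_s: 25.8
position: [0.6543, 0.36, 0.0344]
tcp_rot: [[-0.121, 0.002, 0.993], [-0.993, -0.002, -0.121], [0.001, -1.0, 0.002]]
force: [-2.5, -3.9, 9.5]
opening: 0.57
```

send_rows(moves="87 0 0 0 0; 87 0 0 0 0; 87 0 0 0 0; 87 0 0 0 0; 87 0 0 0 0; 87 0 -30 0 0; 87 0 -35 0 0; 87 0 -35 0 0; 87 30 -30 0 0; 87 35 0 0 0; 87 35 0 0 0; 87 35 0 0 0; 87 35 0 0 0; 87 35 0 0 0; 87 35 0 0 0; 87 35 0 0 0; 87 35 0 0 0; 87 0 0 0 0")

```text
time_s: 27.3
position: [0.6156, 0.0492, 0.1621]
tcp_rot: [[-0.124, -0.001, 0.992], [-0.992, -0.003, -0.124], [0.003, -1.0, -0.001]]
force: [-0.3, 0.3, -0.1]
opening: 1.001
```

Run:
```python
from h import *
c=capture("top"); P=cloud(c)
tops(c,.048,.075,(.4,.75,.1,.47)); tops(c,.04,.06,(.25,.7,-.55,-.0))
im=c["image"]; m=(im[...,0]>im[...,2].astype(int)+20)&(P[...,0]>.55)&(P[...,0]<.7)&(P[...,1]>.25)&(P[...,1]<.47); q=P[m]; print(m.sum(),rect(q),np.percentile(q[:,2],[5,50,95]))
A=np.c_[q[:,:2],np.ones(len(q))]; print("slope",np.linalg.lstsq(A,q[:,2],rcond=None)[0])
print(read_state()["position"])
```

```text
top [0.687 0.297 0.056] 679 (array([687.7, 295.6]), array([253.4,  19.4]), 83.1) bgr [21. 36. 64.] blue n 0 dir None
top [0.605 0.364 0.061] 1015 (array([606.7, 364.4]), array([ 53.2, 131.1]), 83.9) bgr [ 89.5  98.5 105.5] blue n 749 dir [-0.035  0.008]
top [0.49  0.311 0.057] 2218 (array([487.6, 309.7]), array([253.5,  65. ]), 83.2) bgr [ 76. 120. 159.] blue n 0 dir None
top [ 0.548 -0.214  0.049] 951 (array([ 548.2, -214.5]), array([130.1,  51.7]), 21.0) bgr [104. 119. 128.] blue n 704 dir [0.04  0.015]
top [ 0.394 -0.4    0.049] 985 (array([ 393.6, -401. ]), array([131. ,  52.7]), 22.5) bgr [ 97. 106. 118.] blue n 709 dir [-0.03  -0.015]
715 (array([599.5, 366. ]), array([ 50.6, 104.1]), 83.3) [0.05682819 0.06144758 0.0663113 ]
slope [ 4.50586268e-05 -5.02412486e-03  6.32538072e-02]
[0.61593327 0.05201268 0.16214742]
```

Run:
```python
from h import *
pick((393.6,-401),22.7,68,-3)
```

```text
now [0.6159 0.052  0.1621] h -97.12 F [-0.1  0.4  0.1] open 87.0 t 27.4
  turn 5 x 0 0 0 -5.96
  13 x 25.5 -1.4 -26.3 0   (total 332.1 -17.9 -341.9) -> [ 0.429 -0.386  0.18 ] h -67.3
  5 x 0.0 34.4 0.0 0   (total 0.0 172.0 0.0) -> [ 0.429 -0.386  0.008] h -67.3
  2 x 0.0 -30.0 0.0 0   (total 0.0 -60.0 0.0) -> [ 0.429 -0.386  0.068] h -67.3
  turn 5 x 0 0 0 5.88
  12 x -34.2 -0.0 11.0 0   (total -410.4 -0.0 132.6) -> [0.608 0.006 0.068] h -96.7
  7 x -36.7 -0.0 0.0 0   (total -257.0 -0.0 0.0) -> [0.638 0.261 0.068] h -96.7
  2 x -0.0 23.5 0.0 0   (total -0.0 47.0 0.0) -> [0.638 0.261 0.021] h -96.7
  4 x -0.0 -34.8 0.0 0   (total -0.0 -139.0 0.0) -> [0.638 0.261 0.16 ] h -96.7
```

send_rows(moves="87 0 0 0 -5.96; 87 0 0 0 -5.96; 87 0 0 0 -5.96; 87 0 0 0 -5.96; 87 0 0 0 -5.96; 87 0 0 0 0; 87 25.5 -1.4 -26.3 0; 87 25.5 -1.4 -26.3 0; 87 25.5 -1.4 -26.3 0; 87 25.5 -1.4 -26.3 0; 87 25.5 -1.4 -26.3 0; 87 25.5 -1.4 -26.3 0; 87 25.5 -1.4 -26.3 0; 87 25.5 -1.4 -26.3 0; 87 25.5 -1.4 -26.3 0; 87 25.5 -1.4 -26.3 0; 87 25.5 -1.4 -26.3 0; 87 25.5 -1.4 -26.3 0; 87 25.5 -1.4 -26.3 0; 87 0 0 0 0")

```text
time_s: 29.02
position: [0.4298, -0.3904, 0.1811]
tcp_rot: [[0.383, 0.002, 0.924], [-0.924, -0.006, 0.383], [0.007, -1.0, -0.001]]
force: [0.9, -0.6, 1.1]
opening: 1.001
```

send_rows(moves="87 0 34 0 0; 87 0 34 0 0; 87 0 30 0 0; 87 0 0 0 0; 87 0 0 0 0")

```text
time_s: 29.43
position: [0.4305, -0.3817, 0.0812]
tcp_rot: [[0.39, -0.002, 0.921], [-0.921, 0.004, 0.39], [-0.004, -1.0, -0.001]]
force: [-0.1, 1.2, 0.0]
opening: 1.003
```

Run:
```python
from h import *
pick((393.6,-401),22.7,68,-3)
s=capture("side");P=cloud(s);im=s["image"]; m=(im[...,0]>im[...,2].astype(int)+20)&(P[...,0]>.3)&(P[...,0]<.46)&(P[...,1]>-.48)&(P[...,1]<-.33)&(P[...,2]>.04)&(P[...,2]<.065); print(m.sum(), rect(P[m]))
```

```text
now [ 0.4305 -0.3817  0.0812] h -67.07 F [-0.1  1.2  0. ] open 87.2 t 29.4
  turn 1 x 0 0 0 0.23
  3 x 1.2 -32.9 -1.2 0   (total 3.6 -98.8 -3.5) -> [ 0.429 -0.386  0.18 ] h -67.3
  5 x 0.0 34.4 0.0 0   (total 0.0 172.0 0.0) -> [ 0.429 -0.386  0.008] h -67.3
  2 x 0.0 -30.0 0.0 0   (total 0.0 -60.0 0.0) -> [ 0.429 -0.386  0.068] h -67.3
  turn 5 x 0 0 0 5.88
  12 x -34.2 -0.0 11.0 0   (total -410.4 -0.0 132.6) -> [0.608 0.006 0.068] h -96.7
  7 x -36.7 -0.0 0.0 0   (total -257.0 -0.0 0.0) -> [0.638 0.261 0.068] h -96.7
  2 x -0.0 23.5 0.0 0   (total -0.0 47.0 0.0) -> [0.638 0.261 0.021] h -96.7
  4 x -0.0 -34.8 0.0 0   (total -0.0 -139.0 0.0) -> [0.638 0.261 0.16 ] h -96.7
548 (array([ 382.2, -406.4]), array([101.8,  49.7]), 25.9)
```

send_rows(moves="87 3.6 30 -3.5 0.2; 87 0 30 0 0; 87 0 12.5 0 0; 87 0 0 0 0; 0 0 0 0 0; 0 0 0 0 0; 0 0 0 0 0; 0 0 0 0 0; 0 0 0 0 0; 0 0 0 0 0; 0 0 0 0 0; 0 0 -15 0 0; 0 0 -20 0 0; 0 0 -25 0 0; 0 0 -25 0 0; 0 0 0 0 0; 0 0 0 0 0")

```text
time_s: 30.9
position: [0.4291, -0.3884, 0.0953]
tcp_rot: [[0.387, 0.001, 0.922], [-0.922, -0.002, 0.387], [0.002, -1.0, 0.0]]
force: [0.2, 0.4, -7.1]
opening: 0.574
```

send_rows(moves="0 0 0 0 5.9; 0 0 0 0 5.9; 0 0 0 0 5.9; 0 0 0 0 5.9; 0 0 0 0 5.9; 0 0 0 0 0; 0 -34 0 11 0; 0 -34 0 11 0; 0 -34 0 11 0; 0 -34 0 11 0; 0 -34 0 11 0; 0 -34 0 11 0; 0 -34 0 11 0; 0 -34 0 11 0; 0 -34 0 11 0; 0 -34 0 11 0; 0 -34 0 11 0; 0 -34 0 11 0; 0 0 0 0 0; 0 0 0 0 0")

```text
time_s: 32.57
position: [0.607, 0.004, 0.0931]
tcp_rot: [[-0.111, -0.003, 0.994], [-0.994, 0.0, -0.111], [-0.0, -1.0, -0.003]]
force: [-0.9, -0.7, -5.9]
opening: 0.571
```

Run:
```python
from h import *
plan([(*t2w(68,-260),.068,-96.7),(*t2w(68,-3),.068),(*t2w(68,-3),.021)])
```

```text
now [0.607  0.004  0.0931] h -96.35 F [-0.9 -0.7 -5.9] open 49.7 t 32.6
  turn 1 x 0 0 0 0.35
  1 x -1.9 25.1 1.0 0   (total -1.9 25.1 1.0) -> [0.608 0.006 0.068] h -96.7
  7 x -36.7 -0.0 0.0 0   (total -257.0 -0.0 0.0) -> [0.638 0.261 0.068] h -96.7
  2 x -0.0 23.5 0.0 0   (total -0.0 47.0 0.0) -> [0.638 0.261 0.021] h -96.7
```

send_rows(moves="0 -35 10 1 0.35; 0 -37 10 0 0; 0 -37 5 0 0; 0 -37 0 0 0; 0 -37 0 0 0; 0 -37 0 0 0; 0 -37 0 0 0; 0 0 0 0 0; 0 0 0 0 0; 0 0 15 0 0; 0 0 15 0 0; 0 0 8 0 0; 0 0 0 0 0; 0 0 0 0 0")

```text
time_s: 33.73
position: [0.6395, 0.2547, 0.0308]
tcp_rot: [[-0.125, -0.003, 0.992], [-0.992, -0.001, -0.125], [0.001, -1.0, -0.003]]
force: [1.0, -0.0, -4.4]
opening: 0.571
```

Run:
```python
from h import *
plan([(*t2w(68,-3),.021,-96.7)])
```

```text
now [0.6395 0.2547 0.0308] h -97.16 F [ 1.  -0.  -4.4] open 49.6 t 33.7
  turn 1 x 0 0 0 -0.46
  1 x -6.2 9.8 -2.0 0   (total -6.2 9.8 -2.0) -> [0.638 0.261 0.021] h -96.7
```

send_rows(moves="0 -3 5 -1 -0.4; 0 0 4 0 0; 0 0 0 0 0; 0 0 0 0 0")

```text
time_s: 34.07
position: [0.6394, 0.2598, 0.0231]
tcp_rot: [[-0.116, -0.0, 0.993], [-0.993, -0.0, -0.116], [0.0, -1.0, -0.0]]
force: [-0.6, 0.6, -5.4]
opening: 0.569
```

send_rows(moves="87 0 0 0 0; 87 0 0 0 0; 87 0 0 0 0; 87 0 0 0 0; 87 0 0 0 0; 87 0 -30 0 0; 87 0 -35 0 0; 87 0 -35 0 0; 87 0 -35 0 0; 87 35 0 -20 0; 87 35 0 -20 0; 87 35 0 -20 0; 87 35 0 -20 0; 87 35 0 -20 0; 87 35 0 0 0; 87 0 0 0 0")

```text
time_s: 35.4
position: [0.5142, 0.0581, 0.1585]
tcp_rot: [[-0.121, -0.001, 0.993], [-0.993, -0.002, -0.121], [0.002, -1.0, -0.001]]
force: [1.0, 0.4, -0.1]
opening: 0.996
```

Run:
```python
from h import *
c=capture("top"); P=cloud(c); tops(c,.048,.075,(.53,.675,.1,.47)); tops(c,.04,.06,(.25,.7,-.55,-.0))
pick((548.2,-214.5),201,-8,-103)
```

```text
top [0.668 0.15  0.056] 237 (array([672.8, 177.5]), array([157.1,  17.3]), 83.5) bgr [19. 33. 60.] blue n 0 dir None
top [0.605 0.364 0.061] 1004 (array([606.8, 365.7]), array([ 53.2, 130.4]), 83.5) bgr [ 89.  96. 103.] blue n 743 dir [-0.037  0.008]
top [0.602 0.263 0.061] 990 (array([603. , 263.2]), array([ 51.8, 130.3]), 83.4) bgr [93.  92.  96.5] blue n 722 dir [-0.035  0.008]
top [ 0.548 -0.214  0.049] 951 (array([ 548.5, -214.8]), array([130.2,  51.6]), 21.1) bgr [101. 115. 124.] blue n 706 dir [0.04  0.015]
now [0.5157 0.0602 0.1587] h -96.96 F [0.1 1.8 0.4] open 87.0 t 35.5
  turn 4 x 0 0 0 -6.99
  8 x 33.5 -2.7 -13.3 0   (total 268.1 -21.3 -106.1) -> [ 0.513 -0.228  0.18 ] h -69.0
  5 x 0.0 34.4 0.0 0   (total 0.0 172.0 0.0) -> [ 0.513 -0.228  0.008] h -69.0
  2 x 0.0 -30.0 0.0 0   (total 0.0 -60.0 0.0) -> [ 0.513 -0.228  0.068] h -69.0
  turn 4 x 0 0 0 6.93
  7 x -34.8 -0.0 -1.2 0   (total -243.5 -0.0 -8.5) -> [0.533 0.015 0.068] h -96.7
  5 x -31.4 -0.0 -0.0 0   (total -157.0 -0.0 -0.0) -> [0.551 0.171 0.068] h -96.7
  2 x -0.0 23.5 0.0 0   (total -0.0 47.0 0.0) -> [0.551 0.171 0.021] h -96.7
  4 x -0.0 -34.8 0.0 0   (total -0.0 -139.0 0.0) -> [0.551 0.171 0.16 ] h -96.7
```

send_rows(moves="87 0 0 0 -6.99; 87 0 0 0 -6.99; 87 0 0 0 -6.99; 87 0 0 0 -6.99; 87 0 0 0 0; 87 33.5 0 -13.3 0; 87 33.5 0 -13.3 0; 87 33.5 0 -13.3 0; 87 33.5 0 -13.3 0; 87 33.5 0 -13.3 0; 87 33.5 0 -13.3 0; 87 33.5 0 -13.3 0; 87 33.5 0 -13.3 0; 87 0 0 0 0; 87 0 30 0 0; 87 0 30 0 0; 87 0 20 0 0; 87 0 0 0 0; 87 0 0 0 0")

```text
time_s: 37.03
position: [0.5139, -0.2245, 0.0773]
tcp_rot: [[0.362, -0.002, 0.932], [-0.932, 0.002, 0.362], [-0.002, -1.0, -0.001]]
force: [1.3, -0.3, 0.6]
opening: 0.997
```

Run:
```python
from h import *
pick((548.4,-214.7),201,-8,-103)
s=capture("side");P=cloud(s);im=s["image"]; m=(im[...,0]>im[...,2].astype(int)+20)&(P[...,0]>.45)&(P[...,0]<.64)&(P[...,1]>-.29)&(P[...,1]<-.15)&(P[...,2]>.04)&(P[...,2]<.065); print(m.sum(), rect(P[m]))
```

```text
now [ 0.5139 -0.2245  0.0773] h -68.78 F [ 1.3 -0.3  0.6] open 86.7 t 37.0
  turn 1 x 0 0 0 0.22
  3 x 1.1 -34.2 -0.8 0   (total 3.2 -102.7 -2.3) -> [ 0.513 -0.228  0.18 ] h -69.0
  5 x 0.0 34.4 0.0 0   (total 0.0 172.0 0.0) -> [ 0.513 -0.228  0.008] h -69.0
  2 x 0.0 -30.0 0.0 0   (total 0.0 -60.0 0.0) -> [ 0.513 -0.228  0.068] h -69.0
  turn 4 x 0 0 0 6.92
  7 x -34.8 -0.0 -1.2 0   (total -243.7 -0.0 -8.7) -> [0.533 0.015 0.068] h -96.7
  5 x -31.4 -0.0 -0.0 0   (total -157.0 -0.0 -0.0) -> [0.551 0.171 0.068] h -96.7
  2 x -0.0 23.5 0.0 0   (total -0.0 47.0 0.0) -> [0.551 0.171 0.021] h -96.7
  4 x -0.0 -34.8 0.0 0   (total -0.0 -139.0 0.0) -> [0.551 0.171 0.16 ] h -96.7
24 (array([ 515.1, -229.2]), array([15.8, 48.1]), 23.3)
```

send_rows(moves="87 3 30 -2 0.2; 87 0 25 0 0; 87 0 14 0 0; 87 0 0 0 0; 0 0 0 0 0; 0 0 0 0 0; 0 0 0 0 0; 0 0 0 0 0; 0 0 0 0 0; 0 0 0 0 0; 0 0 0 0 0; 0 0 -15 0 0; 0 0 -20 0 0; 0 0 -25 0 0; 0 0 0 0 0; 0 0 0 0 0")

```text
time_s: 38.42
position: [0.5136, -0.2294, 0.0693]
tcp_rot: [[0.36, 0.001, 0.933], [-0.933, -0.001, 0.36], [0.002, -1.0, 0.001]]
force: [-0.0, 0.5, -6.0]
opening: 0.578
```

send_rows(moves="0 0 0 0 6.9; 0 0 0 0 6.9; 0 0 0 0 6.9; 0 0 0 0 6.9; 0 0 0 0 0; 0 -34.8 0 -1.2 0; 0 -34.8 0 -1.2 0; 0 -34.8 0 -1.2 0; 0 -34.8 0 -1.2 0; 0 -34.8 0 -1.2 0; 0 -34.8 0 -1.2 0; 0 -34.8 0 -1.2 0; 0 0 0 0 0; 0 0 0 0 0")

```text
time_s: 39.58
position: [0.5312, 0.0162, 0.0677]
tcp_rot: [[-0.106, -0.003, 0.994], [-0.994, 0.0, -0.106], [-0.0, -1.0, -0.003]]
force: [-0.9, -0.9, -5.0]
opening: 0.572
```

Run:
```python
from h import *
plan([(*t2w(-8,-260),.068,-96.7),(*t2w(-8,-103),.068),(*t2w(-8,-103),.021)])
```

```text
now [0.5312 0.0162 0.0677] h -96.11 F [-0.9 -0.9 -5. ] open 49.8 t 39.6
  turn 1 x 0 0 0 0.59
  1 x 1.3 -0.3 1.7 0   (total 1.3 -0.3 1.7) -> [0.533 0.015 0.068] h -96.7
  5 x -31.4 -0.0 -0.0 0   (total -157.0 -0.0 -0.0) -> [0.551 0.171 0.068] h -96.7
  2 x -0.0 23.5 0.0 0   (total -0.0 47.0 0.0) -> [0.551 0.171 0.021] h -96.7
```

send_rows(moves="0 -30 0 1.7 0.5; 0 -31.5 0 0 0; 0 -31.5 0 0 0; 0 -31.5 0 0 0; 0 -31.5 0 0 0; 0 0 0 0 0; 0 0 15 0 0; 0 0 15 0 0; 0 0 12 0 0; 0 0 0 0 0; 0 0 0 0 0; 0 0 0 0 0")

```text
time_s: 40.58
position: [0.5534, 0.1678, 0.027]
tcp_rot: [[-0.123, 0.0, 0.992], [-0.992, -0.0, -0.123], [0.0, -1.0, 0.0]]
force: [0.0, 0.1, -4.7]
opening: 0.57
```

Run:
```python
from h import *
plan([(*t2w(-8,-103),.021,-96.7)])
```

```text
now [0.5534 0.1678 0.027 ] h -97.06 F [ 0.   0.1 -4.7] open 49.6 t 40.6
  turn 1 x 0 0 0 -0.36
  1 x -2.5 6.0 -2.7 0   (total -2.5 6.0 -2.7) -> [0.551 0.171 0.021] h -96.7
```

send_rows(moves="0 -2 4 -2 -0.3; 0 0 1 0 0; 0 0 0 0 0; 87 0 0 0 0; 87 0 0 0 0; 87 0 0 0 0; 87 0 0 0 0; 87 0 0 0 0; 87 0 -30 0 0; 87 0 -35 0 0; 87 0 -35 0 0; 87 0 -35 0 0; 60 -20 -20 -30 0; 60 -20 0 -30 0; 60 -20 0 -30 0; 60 0 0 0 0")

```text
time_s: 41.92
position: [0.4624, 0.2435, 0.1775]
tcp_rot: [[-0.113, -0.006, 0.994], [-0.994, 0.001, -0.113], [0.0, -1.0, -0.006]]
force: [-0.8, -0.8, -0.1]
opening: 0.783
```

send_rows(moves="60 0 0 0 -7; 60 0 0 0 -7; 60 0 0 0 -7; 60 0 0 0 -7; 60 0 0 0 -7; 60 0 0 0 -7; 60 0 0 0 -7; 60 0 0 0 -7; 60 0 0 0 -7; 60 0 0 0 -7; 60 0 0 0 -7; 60 0 0 0 -7; 60 0 0 0 -6.5; 60 0 0 0 0; 60 0 0 0 0")

```text
time_s: 43.17
position: [0.4691, 0.2408, 0.177]
tcp_rot: [[0.994, 0.0, 0.111], [-0.111, -0.0, 0.994], [0.0, -1.0, 0.0]]
force: [0.4, -0.8, -0.4]
opening: 0.69
```

Run:
```python
from h import *
c=capture("top"); P=cloud(c); tops(c,.048,.08,(.53,.675,.1,.47))
for y0,y1 in((.3,.45),(0,.2)):
    m=(P[...,0]>.4)&(P[...,0]<.56)&(P[...,1]<y1)&(P[...,1]>y0)&(P[...,2]>.095)&(P[...,2]<.125); print(m.sum(),w2t(np.median(P[m],0)) if m.sum() else 0)
plan([(*t2w(-104,84),.17,-6.7),(*t2w(-104,84),.066),(*t2w(-75,84),.066,-6.7,4)])
```

```text
top [0.669 0.15  0.056] 237 (array([673. , 177.4]), array([157.1,  16.8]), 83.4) bgr [18. 31. 58.] blue n 0 dir None
top [0.606 0.364 0.061] 1007 (array([607., 365.]), array([ 52.8, 131.1]), 83.3) bgr [84. 91. 99.] blue n 746 dir [-0.038  0.008]
top [0.628 0.26  0.061] 613 (array([627. , 260.6]), array([51.7, 81.6]), 82.5) bgr [ 90.  97. 102.] blue n 364 dir [-0.021  0.005]
top [0.591 0.166 0.061] 933 (array([591.6, 165.9]), array([ 50.6, 126.7]), 83.2) bgr [89.  86.5 91. ] blue n 737 dir [ 0.038 -0.002]
0 0
72 [-104.97252141 -213.66490075]
now [0.4691 0.2408 0.177 ] h -6.39 F [ 0.2 -0.5 -0. ] open 59.8 t 43.2
  turn 1 x 0 0 0 0.31
  4 x -1.6 1.8 31.7 0   (total -6.4 7.0 126.9) -> [0.478 0.368 0.17 ] h -6.7
  3 x 0.0 34.7 0.0 0   (total 0.0 104.0 0.0) -> [0.478 0.368 0.066] h -6.7
  turn 1 x 0 0 0 -0.00
  8 x 3.6 -0.0 0.0 0   (total 29.0 -0.0 0.0) -> [0.506 0.364 0.066] h -6.7
```

send_rows(moves="60 -1.6 0 31.7 0.3; 60 -1.6 0 31.7 0; 60 -1.6 0 31.7 0; 60 -1.6 0 31.7 0; 60 0 0 0 0; 60 0 0 0 0")

```text
time_s: 43.72
position: [0.4766, 0.3689, 0.1768]
tcp_rot: [[0.994, 0.0, 0.112], [-0.112, -0.0, 0.994], [0.0, -1.0, -0.0]]
force: [0.0, -0.7, -0.4]
opening: 0.691
```

Run:
```python
from h import *
plan([(*t2w(-104,84),.17,-6.7),(*t2w(-104,84),.068)])
```

```text
now [0.4766 0.3689 0.1768] h -6.46 F [ 0.  -0.7 -0.4] open 60.1 t 43.7
  turn 1 x 0 0 0 0.24
  1 x 1.1 6.8 -1.2 0   (total 1.1 6.8 -1.2) -> [0.478 0.368 0.17 ] h -6.7
  3 x 0.0 34.0 0.0 0   (total 0.0 102.0 0.0) -> [0.478 0.368 0.068] h -6.7
```

send_rows(moves="60 1 36 -1 0.24; 60 0 36 0 0; 60 0 36 0 0; 60 0 0 0 0; 0 0 0 0 0; 0 0 0 0 0; 0 0 0 0 0; 0 0 0 0 0; 0 0 0 0 0; 0 0 0 0 0; 0 4 0 0 0; 0 4 0 0 0; 0 4 0 0 0; 0 4 0 0 0; 0 3 0 0 0; 0 2 0 0 0; 0 0 0 0 0; 0 0 0 0 0")

```text
time_s: 45.22
position: [0.4975, 0.3642, 0.0698]
tcp_rot: [[0.993, -0.002, 0.118], [-0.118, -0.0, 0.993], [-0.002, -1.0, -0.0]]
force: [-6.0, 0.4, 8.2]
opening: 0.226
```

send_rows(moves="0 1 0 0 0; 0 1 0 0 0; 0 1 0 0 0; 0 1 0 0 0; 0 0 0 0 0; 0 0 0 0 0")

```text
time_s: 45.72
position: [0.499, 0.364, 0.0698]
tcp_rot: [[0.993, -0.007, 0.118], [-0.118, -0.0, 0.993], [-0.007, -1.0, -0.001]]
force: [-10.3, 2.6, 11.3]
opening: 0.229
```

Run:
```python
from h import *
s=read_state(); print(w2t(s["position"]),s["position"],s["force"],s["opening"]*87)
```

```text
[-82.24168078  83.01126194] [0.49900496 0.36403955 0.06976404] [-10.3429841    2.60460145  11.27747862] 19.937710634436375
```

send_rows(moves="0 1.5 0 0 0; 0 1.5 0 0 0; 0 1.5 0 0 0; 0 1.5 0 0 0; 0 0 0 0 0; 0 0 0 0 0; 0 0 0 0 0")

```text
time_s: 46.3
position: [0.5048, 0.3634, 0.0698]
tcp_rot: [[0.993, -0.007, 0.118], [-0.118, -0.0, 0.993], [-0.007, -1.0, -0.001]]
force: [-10.3, 1.6, 10.2]
opening: 0.23
```

Run:
```python
from h import *
s=read_state(); print(w2t(s["position"]),s["force"])
```

```text
[-76.44634786  83.03125751] [-10.33002984   1.6305785   10.20299133]
```

Still sliding at constant force; continue until it rises sharply.

send_rows(moves="0 1 0 0 0; 0 1 0 0 0; 0 0 0 0 0; 0 0 0 0 0")

```text
time_s: 46.63
position: [0.5052, 0.3633, 0.0697]
tcp_rot: [[0.993, -0.01, 0.118], [-0.118, -0.0, 0.993], [-0.01, -1.0, -0.002]]
force: [-12.9, 4.1, 12.6]
opening: 0.228
```

send_rows(moves="0 1 0 0 0; 0 1 0 0 0; 0 0 0 0 0; 0 0 0 0 0")

```text
time_s: 46.97
position: [0.5052, 0.3633, 0.0697]
tcp_rot: [[0.993, -0.014, 0.118], [-0.118, -0.0, 0.993], [-0.014, -1.0, -0.002]]
force: [-15.9, 4.7, 13.8]
opening: 0.223
```

Run:
```python
from h import *
s=read_state(); print(w2t(s["position"]),s["force"])
s=capture("side");cv2.imwrite("pics/side5.png",cv2.resize(s["image"][150:280,270:400],None,fx=4,fy=4))
c=capture("top"); tops(c,.048,.08,(.53,.675,.1,.47))
```

```text
[-75.99551899  82.95321443] [-15.93632144   4.71937457  13.83720391]
top [0.599 0.232 0.06 ] 2521 (array([602.5, 221.9]), array([144.9, 243.6]), 0.0) bgr [64. 64. 71.] blue n 1451 dir [ 0.01  -0.008]
top [0.644 0.358 0.061] 479 (array([641.4, 360.1]), array([53. , 72.6]), 82.2) bgr [65. 57. 59.] blue n 318 dir [-0.007  0.007]
top [0.571 0.381 0.062] 80 (array([569.9, 380.8]), array([23.1, 24. ]), 85.8) bgr [34. 21. 12.] blue n 49 dir [0.001 0.   ]
```

View pics/side5.png

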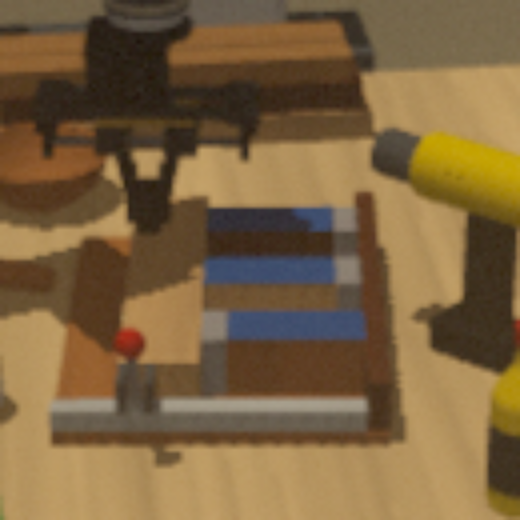

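send_rows(moves="0 1 0 0 0; 0 1 0 0 0; 0 0 0 0 0; 0 0 0 0 0; 0 -1.5 0 0 0; 0 -1.5 0 0 0; 0 -1.5 0 0 0; 0 0 0 0 0; 60 0 0 0 0; 60 0 0 0 0; 60 0 0 0 0; 60 0 0 0 0; 60 0 -34 0 0; 60 0 -34 0 0; 60 0 -34 0 0; 0 0 -34 0 0; 0 0 0 0 0; 0 0 0 0 0")

```text
time_s: 48.57
position: [0.5124, 0.3632, 0.2077]
tcp_rot: [[0.993, 0.007, 0.118], [-0.118, 0.003, 0.993], [0.006, -1.0, 0.003]]
force: [-0.6, -0.8, -0.9]
opening: 0.535
```

Run:
```python
from h import *
c=capture("top"); P=cloud(c); tops(c,.0595,.08,(.53,.675,.1,.47))
for y0,y1 in((.3,.45),(0,.2)):
    m=(P[...,0]>.4)&(P[...,0]<.58)&(P[...,1]<y1)&(P[...,1]>y0)&(P[...,2]>.095)&(P[...,2]<.125); print(m.sum(),w2t(np.median(P[m],0)) if m.sum() else 0)
plan([(*t2w(-76,-252),.2,-6.7),(*t2w(-76,-252),.09),(*t2w(-76,-158),.09,-6.7,10)])
```

```text
top [0.617 0.361 0.062] 570 (array([615.7, 362.8]), array([ 50.6, 123.4]), 84.2) bgr [38. 26. 20.] blue n 413 dir [-0.014  0.003]
top [0.609 0.262 0.062] 690 (array([609.3, 262.4]), array([ 51.4, 130.3]), 83.1) bgr [ 95. 102. 107.] blue n 525 dir [-0.039  0.004]
top [0.601 0.163 0.062] 635 (array([598.3, 164.7]), array([ 50.3, 130.4]), 83.0) bgr [ 96. 108. 115.] blue n 523 dir [0.044 0.001]
64 [-75.39971488  83.33538369]
72 [ -75.20103082 -214.14343694]
now [0.5108 0.3625 0.2055] h -6.79 F [ 0.1 -0.6 -0.9] open 43.3 t 48.6
  turn 1 x 0 0 0 -0.09
  9 x -0.6 0.6 -37.2 0   (total -5.6 5.5 -334.9) -> [0.466 0.031 0.2  ] h -6.7
  3 x 0.0 36.7 0.0 0   (total 0.0 110.0 0.0) -> [0.466 0.031 0.09 ] h -6.7
  turn 1 x 0 0 0 -0.00
  10 x 0.0 -0.0 9.4 0   (total 0.0 -0.0 94.0) -> [0.477 0.124 0.09 ] h -6.7
```

send_rows(moves="0 -0.6 0.6 -37.2 -0.1; 0 -0.6 0.6 -37.2 0; 0 -0.6 0.6 -37.2 0; 0 -0.6 0.6 -37.2 0; 0 -0.6 0.6 -37.2 0; 0 -0.6 0.6 -37.2 0; 0 -0.6 0.6 -37.2 0; 0 -0.6 0.6 -37.2 0; 0 -0.6 0.6 -37.2 0; 0 0 0 0 0; 0 0 0 0 0")

```text
time_s: 49.53
position: [0.4647, 0.029, 0.1981]
tcp_rot: [[0.993, -0.004, 0.121], [-0.121, 0.001, 0.993], [-0.004, -1.0, 0.0]]
force: [0.0, 0.5, 1.2]
opening: 0.007
```

Run:
```python
from h import *
plan([(*t2w(-76,-252),.2,-6.7),(*t2w(-76,-252),.09),(*t2w(-76,-158),.09,-6.7,10)])
```

```text
now [0.4647 0.029  0.1981] h -6.95 F [0.  0.5 1.2] open 0.6 t 49.5
  turn 1 x 0 0 0 -0.25
  1 x 1.2 -1.9 1.7 0   (total 1.2 -1.9 1.7) -> [0.466 0.031 0.2  ] h -6.7
  3 x 0.0 36.7 0.0 0   (total 0.0 110.0 0.0) -> [0.466 0.031 0.09 ] h -6.7
  turn 1 x 0 0 0 -0.00
  10 x 0.0 -0.0 9.4 0   (total 0.0 -0.0 94.0) -> [0.477 0.124 0.09 ] h -6.7
```

send_rows(moves="0 1 36 1.5 -0.2; 0 0 36 0 0; 0 0 36 0 0; 0 0 0 0 0; 0 0 0 9 0; 0 0 0 9 0; 0 0 0 9 0; 0 0 0 9 0; 0 0 0 9 0; 0 0 0 9 0; 0 0 0 9 0; 0 0 0 9 0; 0 0 0 9 0; 0 0 0 9 0; 0 0 0 0 0; 0 0 0 0 0")

```text
time_s: 50.87
position: [0.4771, 0.1225, 0.0915]
tcp_rot: [[0.994, 0.0, 0.112], [-0.112, 0.001, 0.994], [0.0, -1.0, 0.001]]
force: [-0.1, 0.0, 0.3]
opening: 0.006
```

send_rows(moves="0 0 0 2 0; 0 0 0 2 0; 0 0 0 2 0; 0 0 0 0 0; 0 0 0 0 0")

```text
time_s: 51.28
position: [0.4775, 0.1271, 0.0915]
tcp_rot: [[0.994, -0.0, 0.113], [-0.113, -0.001, 0.994], [-0.0, -1.0, -0.001]]
force: [-0.1, -3.5, -0.7]
opening: 0.005
```

Run:
```python
from h import *
s=read_state(); print(w2t(s["position"]),s["position"],s["force"])
```

```text
[ -75.95608186 -154.80887883] [0.47750098 0.12711022 0.09153701] [-0.09877912 -3.47523878 -0.70236124]
```

send_rows(moves="0 0 0 2 0; 0 0 0 2 0; 0 0 0 0 0; 0 0 0 0 0")

```text
time_s: 51.62
position: [0.4776, 0.1281, 0.0914]
tcp_rot: [[0.994, -0.002, 0.109], [-0.109, -0.006, 0.994], [-0.001, -1.0, -0.006]]
force: [-1.3, -16.5, 0.2]
opening: 0.006
```

send_rows(moves="0 0 0 -20 0; 0 0 -35 0 0; 0 0 -35 0 0; 0 0 -35 0 0; 0 0 -20 -35 0; 0 0 0 -35 0; 0 0 0 -35 0; 0 0 0 -35 0; 0 0 0 -35 0; 0 0 0 -35 0; 0 0 0 -35 0; 0 0 0 0 0; 0 0 0 0 0")

```text
time_s: 52.7
position: [0.4485, -0.1331, 0.2167]
tcp_rot: [[0.993, 0.001, 0.117], [-0.117, 0.001, 0.993], [0.001, -1.0, 0.001]]
force: [-0.3, -0.1, 0.9]
opening: 0.007
```

Run:
```python
from h import *
c=capture("top"); P=cloud(c)
q=None
for lo,hi in((.0595,.08),):
    m=(P[...,2]>lo)
tops(c,.0595,.08,(.53,.675,.1,.47))
for y0,y1 in((.3,.45),(0,.2)):
    m=(P[...,0]>.4)&(P[...,0]<.58)&(P[...,1]<y1)&(P[...,1]>y0)&(P[...,2]>.095)&(P[...,2]<.125); print(m.sum(),w2t(np.median(P[m],0)) if m.sum() else 0, np.median(P[m][:,2]))
for p in((.6157,.3628),(.6093,.2624),(.598,.1647)): print(w2t(p))
cv2.imwrite("pics/fin.png",c["image"]); print(read_state()["force"])
```

```text
top [0.613 0.363 0.062] 634 (array([614.4, 363.4]), array([ 51.1, 126. ]), 83.5) bgr [78. 80. 88.] blue n 549 dir [-0.017  0.005]
top [0.606 0.263 0.062] 682 (array([605.8, 262.9]), array([ 50.5, 132.8]), 82.9) bgr [ 94. 103. 109.] blue n 543 dir [-0.028  0.003]
top [0.601 0.165 0.062] 627 (array([600.9, 164.5]), array([ 50.4, 136. ]), 83.4) bgr [ 97. 107. 118.] blue n 511 dir [ 0.039 -0.006]
66 [-75.42122864  82.65916491] 0.10231211223239656
68 [ -76.57379793 -134.10791565] 0.10912448095272365
[33.80102511 95.39507693]
[39.15847495 -5.065949  ]
[  39.33437763 -103.41710079]
[-0.14419715  0.06507904 -0.2062732 ]
```

View pics/fin.png

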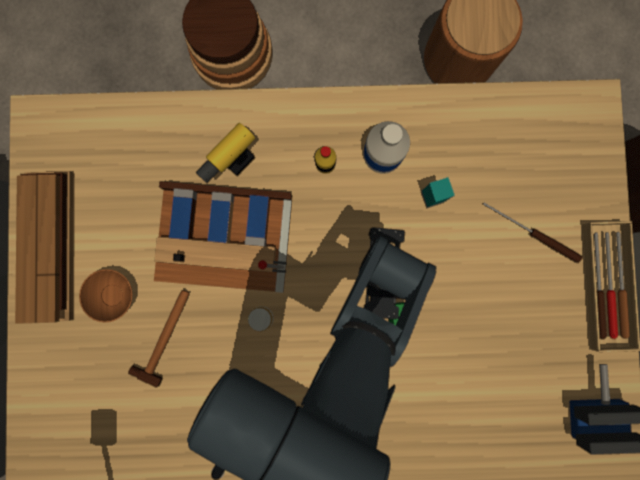

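Run:
```python
from h import *
c=capture("top"); P=cloud(c); im=c["image"].astype(int)
m=(im[...,0]>im[...,2]+20)&(P[...,2]>.05)&(P[...,2]<.07)&(P[...,0]>.5)&(P[...,0]<.7)&(P[...,1]>.1)&(P[...,1]<.45)
n,l,st,_=cv2.connectedComponentsWithStats(m.astype(np.uint8))
for i in range(1,n):
    if st[i,4]>100: q=P[l==i]; r=rect(q); print(st[i,4],r,w2t(r[0]/1000),np.median(q[:,2]))
hand_in()
```

```text
749 (array([609.8, 163.4]), array([ 48.7, 109.9]), 83.6) [  51.20546325 -103.33150794] 0.06159896193805858
756 (array([611.9, 363.8]), array([ 49.4, 107.4]), 82.9) [29.9103059  95.94489877] 0.0612246572786318
734 (array([600.2, 263.8]), array([ 48.3, 107.8]), 83.1) [29.95728301 -4.7372138 ] 0.061157767964445164
the job is handed in; nothing more can be done
```

The job is done and handed in; the simulator gives no verdict, so this rests on my own last measurements.

**What I did**
- I flipped the cam lever free and pulled the fence back to about 0.069 m of travel.
- I tipped all three blanks (pale, mid-brown, dark-brown) over blue side up and laid them side by side on the tray.
- I pushed the fence up until the force rose sharply at about 0.041 m, then flipped the lever over against its stop.

**Last checks**
- **Fence:** travel is about 0.040–0.041 m, from the handle post and the lever ball.
- **Lever:** the ball is at tray y −134 mm, about where it started locked (−136 mm). I stopped pushing when the force reached 16 N.
- **Blanks:** all three lie blue side up, with tops at about z 61–62 mm. Their directions agree with the tray within about 0.4°. Their middles are at tray y of about +96, −5 and −103 mm.
- **Middles along tray x:** working from the blue areas, they come to about 40–41 mm.
- **Bystanders and look-alikes:** those that can be seen in the final picture look unmoved. I saw no contact with them, but did not measure each one again. The green look-alike is mostly hidden by the arm in that picture.

**What disagreed**
- **Dark blank's middle:** one outline put it at 33.8 mm, just under the 34 mm limit. That outline was cut short to 123 mm instead of 130 mm, and the blue-area check and the fence position both contradict it.
- **Dark blank in the gripper:** it slipped about 13 mm while being carried, probably the expected slackening of the grip, but it landed flat in its place.

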